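# Guard the paste sheeter and close its rollers four clicks

## Task

Make the small paste sheeter ready for the next sheet: hang the loose finger guard over the guard rail in front of the rollers and let go of it, then pull the gap lever towards the infeed side until you have felt exactly four clicks, not one more, with the pawl down in the fourth notch. The lever springs open when it is let go, so finish while holding it there, and leave the other things on the bench where they are.

Things in the scene. Friction and masses are not known exactly. Their poses are not given: they have to be found in the camera images.
- sheeter: Motorised bench paste sheeter, fixed on the table: white cheeks, steel rollers, white gear cover on its right. Origin on the table under the rollers; x points from infeed to delivery (roughly away from the robot), y to the gap lever's side, z up. 230 mm in x, 340 mm in y; cheeks and cover 150 mm high, 156 mm at the noses carrying the guard rail. Infeed table top 70 mm high, reaching to x = -0.125.
- rail_mid (a point): Middle of the guard rail, a round steel bar of 12 mm diameter along the sheeter's y, at sheeter (-0.068, 0, 0.140); the axes are the sheeter's. 172 mm of it is free, between the cheeks' inner faces.
- guard: Loose finger guard of bent steel sheet, 0.16 to 0.26 kg, 130 mm long (y), standing like a folded card on its two lower edges; same either way round. Origin midway between these, z up. Mouth 53 mm wide inside (x) at z = 0; the legs lean together to a straight channel 16 mm wide inside from z = 0.042 to the roof at 0.060. On the roof (top 0.064) a black upright grip, to z = 0.096.
- guard_grip (a point): Middle of the guard's black grip, 84 mm above the guard's origin. The grip is 12 mm thick (guard's x), 66 mm long (y) and 32 mm high; squeeze it across x.
- guard_saddle (a point): Point in the guard's channel, 54 mm above its origin. When the guard hangs fully home its roof rests on the rail and this point lies on the rail's axis, the guard's y along the rail.
- gap_lever (a joint): Gap lever angle, rad: 0 = fully open, as found (leaning 0.45 rad from upright towards delivery, +x); grows as it is pulled up and over to the infeed side (-x); stop at 1.38. Pull at its grip: spring 6.5 to 9 N; meeting a pin it jumps to about 4 N more, sinks over the crest to 4 N less, then jumps up again in the notch's bottom. Let go, it springs back to 0. A click lowers the upper roller 1.35 mm.
- lever_grip (a point): Centre of the lever's grip, a black sleeve 22 mm in diameter, 48 mm long, along the sheeter's y, turning freely on its spindle; 120 mm from the lever's axis, 33 mm outboard of the flat lever bar; 0.21 to 0.225 m above the table as it swings. Can be pinched across x from above.
- lever_pivot (a point): Point on the lever's axis level (in y) with the grip, fixed to the sheeter at (0, 0.150, 0.105). The grip swings round it in the sheeter's x-z plane.
- pawl_tip (a point): The pawl's place on the lever, 54.5 mm from the lever's axis, on the inner side of the lever bar above the rim of the notched steel plate.
- notch_4 (a point): Bottom of the fourth notch in the plate's rim, 54.5 mm from the lever's axis (moves only with the plate's setting, before the start): the pawl_tip point comes here on the fourth click. Its x axis runs along the rim in the closing direction; the crests of the pins lie 4.9 mm before and behind it, the fifth notch 9.8 mm beyond it.
- bowl_near: Bystander: empty steel bowl, 158 mm across, 56 mm high, loose; origin at the middle of its underside.
- cutter_tin: Bystander: round tin of cutters, 122 mm across, 25 mm high, loose; origin at the middle of its underside.
- mug_1: Bystander: mug, 95 mm high, 127 mm over the handle, loose; origin at the middle of its underside.
- stick_b: Bystander: triangular wooden shaping stick, 28 x 105 x 25 mm, loose; origin at the middle of its underside.
- tin_lid: Bystander: round tin lid, 125 mm across, 13 mm high, loose; origin at the middle of its underside.
- notch_plate: Round steel plate, 50 mm radius, clamped to the cheek beside the lever; origin on the lever's axis. 7 pins stand out of its rim, one every 0.18 rad: each pin crest passed is one click, and between two pins is a notch. Its setting differs each time: the first crest comes at a lever angle of 0.16 to 0.32 rad. Each notch's bottom is 0.09 rad after its crest, notch 4 so 0.63 rad after the first crest.

How it is judged:
By the outcome, as a careful person would: the job done as asked, in the order asked, and still so for the second after the job is handed in, while the arm keeps its last pose, push and grip.
It also fails if it takes over 72 s, if anything falls off the work surface, if the arm or the gripper's body presses on something with over 40 N, if the wrist force passes 120 N, or if a joint passes its speed limit or range.

## Robot

A 6-joint arm with a two-finger parallel gripper is mounted at the origin on a cart in front of the work surface, level with it; the furniture and walls round the work are solid. World frame = base frame: x ahead of the robot, y to its left, z up, the work surface at z = 0. Lengths are in mm, angles in rad, forces in N, time in s.
With the tool pointing down it reaches from about 300 to 775 mm from the base axis. Payload 14.6 kg.
Tool frame: the origin (TCP) lies between the finger pads; the fingertips stand 25 mm ahead of it and the grasp point (between the pads) lies 6 mm ahead of it; z points along the fingers, x is the direction in which the jaws open and shut, and the axes are right-handed (so a half turn about z gives the same grasp; the last joint's range is limited). The gripper opens to 94 mm and grips with 3 to 60 N. Pads are 16 mm wide; open, the fingers measure 119 mm over their backs; the gripper's body (75 mm by 177 mm) begins 78 mm behind the grasp point.
Start: joints at [1.035, 0.3, 1.521, -0, 1.321, -0.067], TCP at [248.495, 490.652, 230.446] pointing down, gripper open.
Joint ranges: [-3.03, 3.03], [-0.79, 2.21], [0.23, 2.52], [-1.04, 4.18], [0, 3.07], [-2.55, 2.55]. Speed limits (rad/s): [2.22, 2.22, 2.57, 3.14, 3.14, 3.14].

## Interface

Orientations are given as [roll, pitch, yaw] about the fixed x, y, z axes, in that order (R = Rz(yaw) Ry(pitch) Rx(roll)).
In Python, from cell import manip gives the robot as it stands.
- The arm moves only by the tool apply_moves, never from a script. Its argument "series" is a list of rows, each a list of 3 entries, a list of its own where there are three numbers: the shift along the world's x, y, z in cm, then the turn, a rotation vector about the world's x, y, z in rad, then the opening in per cent of the stroke, from 0 (shut) to 100 (fully open). A call has exactly 10 rows; each row is the pose to reach, as a shift and turn from the pose commanded when the call began; what a row does not reach only later rows make up. A row lasts 1/8 s, in which the tool goes at most 62.5 mm and 10.7 degrees, less where a joint would pass 70% of its speed; a pose out of reach is approached as far as the arm can. A call with a gripper value outside its range is refused whole. The fingers move at their own pace and stop on an object; "grip_force" is the grip in N (left out, the last holds). Time passes only in rows, so rows that repeat a pose let the fingers close, or fill a call up. It gives the time, the measured TCP pose, the force and the opening at its end, in the units of the state.
- manip.read_state(): the state, without advancing time (a new reading comes with each control period).
- manip.camera(name): name is "scene" or "top" or "wrist"; returns (picture, depth): 420x560x3 uint8, red, green, blue; 420x560 float32, mm along the optical axis (not along the pixel's ray), 0 where there is no reading.
- manip.camera_info(name): a dict with "intrinsics" (3x3 intrinsics, pixels), "extrinsics" (4x4, takes a point from world to camera coordinates); the wrist camera has in their place "hand_eye" (4x4, takes a point from camera to tool coordinates, whose origin is the TCP and whose axes are the tool frame's). Camera axes: x right, y down, z forward; pixel columns grow to the right and rows downward; lengths in mm; the calibration is good to about 2 mm. The wrist camera is an equidistant fisheye: a pixel r from the principal point sees the ray r / f radians off the axis. A picture is of the moment at which its call begins: read the wrist's pose just before it. camera_info takes no time and is no camera call.
- manip.sign_off(): hands the job in, once; it reports no verdict.
The state is a dict: "clock": time; "joints": joint angles; "qd": joint speeds; "effort": joint torques, N m; "eef_pos": TCP position; "eef_rot": TCP orientation; "wrist_force": force on the tool from outside, world axes, zero at the start; "moment": the same for the moment, N m; "finger_gap": finger opening in mm.
Only numpy, scipy, OpenCV 4.12 (cv2) and the standard library are available. Lean on these libraries where they do the work, as an engineer would, in place of code of your own. Each camera call takes 0.05 s, during which the arm holds its last target.

## Working session

There is one attempt and no reset: what is moved stays moved. The work goes in short steps, Python scripts to look and compute and a tool call to move; the robot and the scene stay as the last step left them, time stands still between calls to the robot, and variables do not carry over. Pictures are saved under pics/ and viewed, and the job is handed in when it is done.

Besides the shell and the picture viewer there is one more tool, called in YAML: its name, and indented under it one key for each argument. apply_moves: Moves the arm, as the interface text tells. Its arguments: {"type":"object","properties":{"series":{"type":"array","items":{"type":"array"}},"grip_force":{"type":"number"}},"required":["series"]}

```bash
ls; mkdir -p pics; python3 - <<'E'
from cell import manip
import cv2,numpy as np
print(manip.read_state())
for n in ("scene","top","wrist"):
    print(n,manip.camera_info(n))
    p,d=manip.camera(n); cv2.imwrite(f'pics/{n}0.png',p[:,:,::-1]); np.save(f'pics/{n}0.npy',d)
E
```

```text
pics
{'clock': 0.0, 'joints': array([ 1.03541344e+00,  3.00510847e-01,  1.52161786e+00, -3.72955145e-06,
        1.32070546e+00, -6.66087375e-02]), 'qd': array([ 0.00058033,  0.0014405 , -0.00121593,  0.00048837,  0.00036995,
       -0.00106674]), 'effort': array([-7.10503482e-04, -5.31806803e+01, -3.52747250e+01,  7.07675633e-02,
        2.43817287e-02, -5.17507726e-05]), 'eef_pos': array([248.36610254, 490.44826577, 229.84895703]), 'eef_rot': array([-3.14151362e+00,  1.23900510e-03,  1.10202316e+00]), 'wrist_force': array([-0.14290289,  0.3418741 ,  0.19275669]), 'moment': array([-0.00246077,  0.04007664,  0.03147039]), 'finger_gap': 94.010708616693}
scene {'intrinsics': array([[471.46519497,   0.        , 280.03422283],
       [  0.        , 471.46519497, 213.57049977],
       [  0.        ,   0.        ,   1.        ]]), 'extrinsics': array([[ 4.65667347e-01, -8.84959534e-01,  7.37868335e-04,
        -3.57359683e+02],
       [-4.73707728e-01, -2.49969986e-01, -8.44461956e-01,
         3.54559161e+02],
       [ 7.47499104e-01,  3.92888825e-01, -5.35615031e-01,
         1.00614430e
[... 452 characters left out ...]
      [ 2.13145872e-01, -6.61361489e-03, -9.76998003e-01,
         1.32274371e+03],
       [ 0.00000000e+00,  0.00000000e+00,  0.00000000e+00,
         1.00000000e+00]])}
wrist {'intrinsics': array([[325.1922621 ,   0.        , 281.03723743],
       [  0.        , 325.1922621 , 215.29906966],
       [  0.        ,   0.        ,   1.        ]]), 'hand_eye': array([[ 9.99999872e-01,  1.28556904e-04,  4.89865738e-04,
         4.69779016e-01],
       [-2.54749608e-04,  9.63656480e-01,  2.67144388e-01,
        -7.87325582e+01],
       [-4.37719038e-04, -2.67144478e-01,  9.63656389e-01,
        -1.54226571e+02],
       [ 0.00000000e+00,  0.00000000e+00,  0.00000000e+00,
         1.00000000e+00]])}
```

View pics/scene0.png

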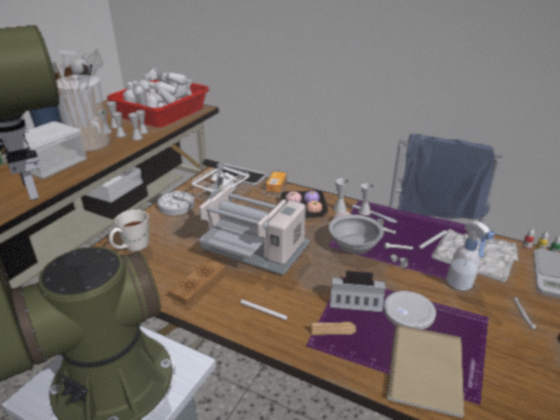

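View pics/top0.png

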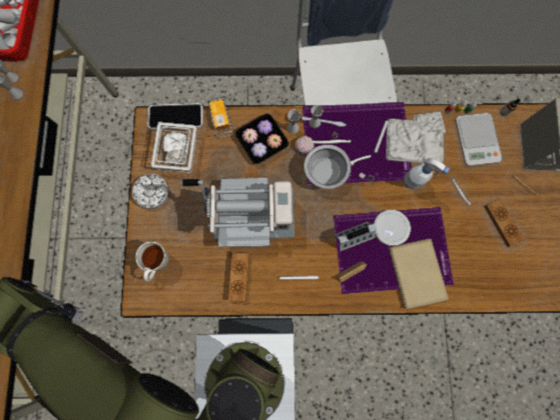

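View pics/wrist0.png

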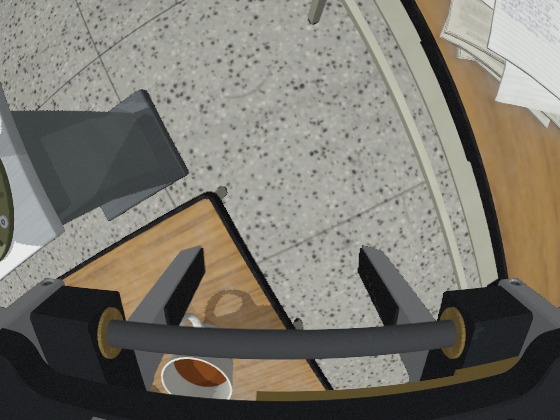

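The scene camera shows the sheeter at about (255,225) and the guard at (358,290) with its black grip at (360,278). In the top view the sheeter is at (245,212), the lever grip at (192,183) and the guard at (357,233). Next I'll measure them from depth.

```bash
cat > h.py <<'E'
import numpy as np,cv2
from cell import manip
def cloud(n,d):
    i=manip.camera_info(n);K=i['intrinsics'];T=np.linalg.inv(i['extrinsics'])
    v,u=np.indices(d.shape)
    P=np.stack([(u-K[0,2])/K[0,0]*d,(v-K[1,2])/K[1,1]*d,d],-1)
    W=P@T[:3,:3].T+T[:3,3]; W[d<=0]=np.nan
    return W
def proj(n,p):
    i=manip.camera_info(n);K=i['intrinsics'];E=i['extrinsics']
    q=E[:3,:3]@np.asarray(p,float)+E[:3,3]; q=K@q; return q[:2]/q[2]
E
python3 - <<'E'
from h import *
W=cloud('top',np.load('pics/top0.npy')); p=cv2.imread('pics/top0.png')
a=p[165:255,170:300];cv2.imwrite('pics/zt.png',cv2.resize(a,None,fx=6,fy=6,interpolation=2))
b=p[205:255,325:415];cv2.imwrite('pics/zg.png',cv2.resize(b,None,fx=8,fy=8,interpolation=2))
s=cv2.imread('pics/scene0.png');cv2.imwrite('pics/zs.png',cv2.resize(s[170:280,185:325],None,fx=5,fy=5,interpolation=2))
print('guard heights');
z=W[205:255:2,325:415:3,2];print(np.array2string(z.round(0).astype(int),max_line_width=300,threshold=9999))
z=W[165:255:3,170:300:4,2];print(np.array2string(z.round(0).astype(int),max_line_width=300,threshold=9999))
E
```

```text
guard heights
[[  3   6   1  -3  -1   2   3   4   2   5   2  -2   1   2  -2   3  -8   2  -2  -1   2   6   2   0  -1   5  -1  -3  -2   1]
 [  0  -3   1   0   1   0   4  -2   2   3   1   1   3  -3   8   3  -3   0   1  -1   3   6   7   0   0   2   0  -1   2   2]
 [  1   0  -2   0  -3   4   4  -1  -2  -2  -1  -2   3  -1  -2   5  -1   2   5   2   2   1   1   4   3  -1   1   4  10   1]
 [ -1  -1  -2   0   6   0   1   2  -5  -2  -1  -1   2   4   0   8   5  -1   0   2  16  15  16  12  11   0   6   5  -2  -1]
 [  2  -3  -1   3  -2  -4   0   1   3  -1   3   3   0  -1   5   1  -4   1   7  19  15  16  16  15   8  18   5   2   1  -2]
 [  1  -3   4   3   6   5   9   2   1  -3   4   2  -1  -2   4  -7  -2   1  20  12  11  14  14  15  10  12  17   5   2   1]
 [  2  -1  -2   2   3   6   2   4   2   2   2   1   5   2   6   4   5  15  13  12  18  15  12  19  18   9  12  -2   4  -2]
 [  0   6  -1   0   0   6  -1  -1   1   2  -1   6   2   3   2   1  -2  14  15  14  15  11  16  16  16  14  13  14   6   0]
 [  2  -4   2   4   2   6   1   2   4  -4   4   4   4   0   1   0  -3  16  17  17  13  14  16  16  12 
[... 22350 characters left out ...]
   0                    5                   -1                    4                   -6                    1                    0                    4                    2                   -1                   -3                    2
                     3                    3                   24                   23                    4                    0                   -9                   -1                   -2                    3                    1                    1                    7                   -1
                     3                   -2                    2                   -1                    4]]<stdin>:8: RuntimeWarning: invalid value encountered in cast
```

```bash
python3 -c "
import cv2;p=cv2.imread('pics/scene0.png');cv2.imwrite('pics/zs2.png',cv2.resize(p[255:350,310:450],None,fx=5,fy=5,interpolation=2))"
```

```text
(no output)
```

View pics/zt.png

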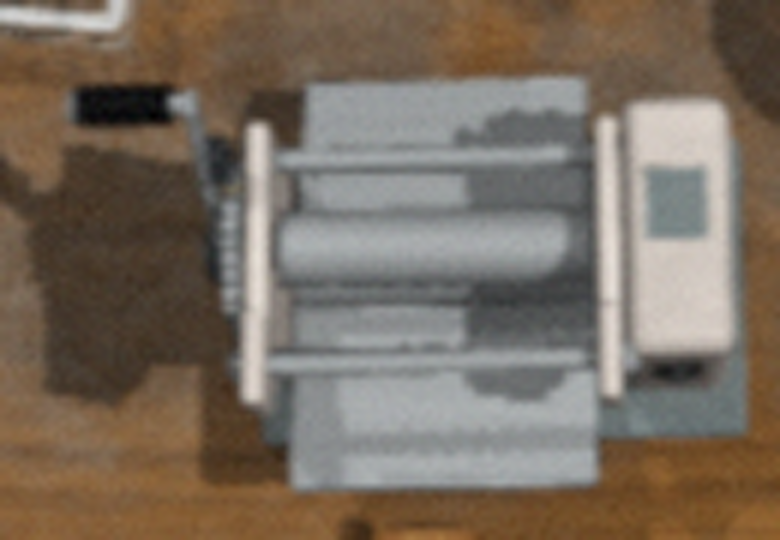

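View pics/zs.png

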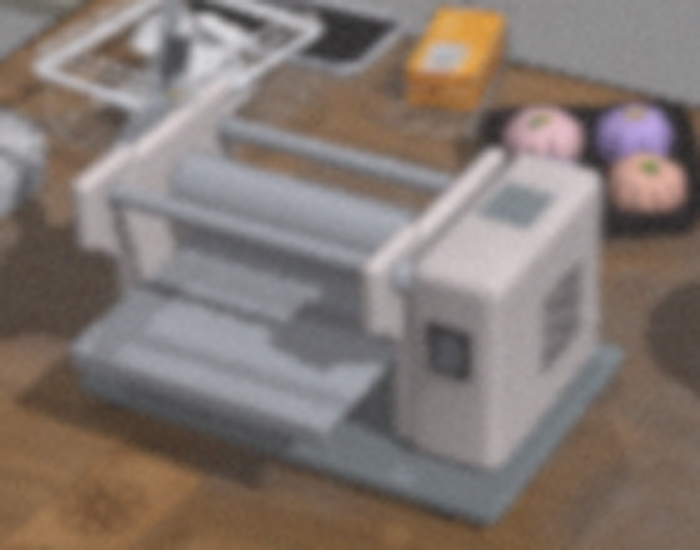

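View pics/zg.png

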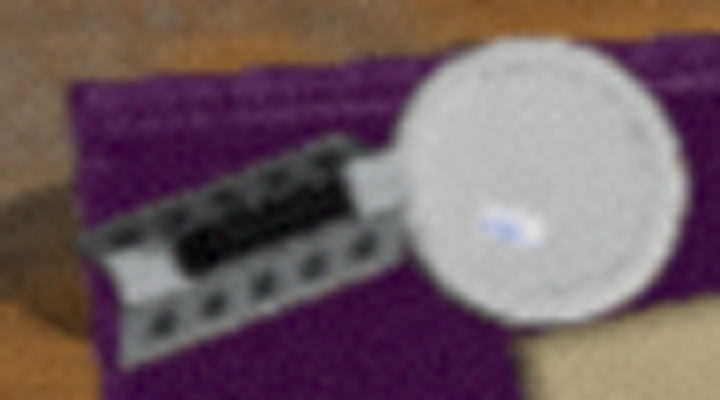

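```bash
python3 - <<'E'
from h import *
np.set_printoptions(precision=1,suppress=True)
# sheeter: rail ridge (top view), cheeks
W=cloud('top',np.load('pics/top0.npy'));z=W[...,2]
S=cloud('scene',np.load('pics/scene0.npy'))
def reg(W,a,b,c,d):
    m=np.zeros(W.shape[:2],bool);m[a:b,c:d]=1;return m
# grip of guard
for n,C,r in(('top',W,reg(W,200,260,320,420)),('scene',S,reg(S,250,330,315,420))):
    m=r&(C[...,2]>82)&(C[...,2]<112);P=C[m];print(n,'grip',len(P),P.mean(0),P[:,2].max(), cv2.minAreaRect(P[:,:2].astype(np.float32)))
    m=r&(C[...,2]>56)&(C[...,2]<75);P=C[m];print('roof',len(P),P.mean(0),cv2.minAreaRect(P[:,:2].astype(np.float32)))
# rail : z 135..160 between cheeks
m=reg(W,218,235,222,266)&(z>138)&(z<160);P=W[m];print('rail',len(P),P.mean(0))
c,ang=P[:,:2].mean(0),np.linalg.svd(P[:,:2]-P[:,:2].mean(0))[2];print(ang)
# rollers
for a,b in((197,205),(203,216)):pass
m=reg(W,160,260,205,300)&(z>136)&(z<165);P=W[m].astype(np.float32);print('cheeks',cv2.minAreaRect(P[:,:2]),)
m=reg(W,160,260,200,300)&(z>12)&(z<165);P=W[m].astype(np.float32);print('all',cv2.minAreaRect(P[:,:2]),P.mean(0))
m=reg(W,170,195,175,215)&(z>200);P=W[m];print('lev',len(P),P.mean(0),P.min(0),P.max(0),cv2.minAreaRect(P[:,:2].astype(np.float32)))
m=reg(S,170,260,185,300)&(S[...,2]>170);P=S[m];print('levS',len(P),P.mean(0),P.min(0),P.max(0))
E
```

```text
top grip 82 [ 469.5 -370.6   95.8] 103.08151485261442 ((470.1041564941406, -371.6044006347656), (12.365942001342773, 64.86054229736328), 20.445161819458008)
roof 183 [ 468.  -368.5   66.6] ((470.4143981933594, -371.5419006347656), (22.149168014526367, 130.69161987304688), 20.697738647460938)
scene grip 205 [ 466.  -378.5   92.6] 101.36026851512975 ((468.563720703125, -377.5994873046875), (16.00344467163086, 65.90485382080078), 20.4947566986084)
roof 417 [ 464.  -379.3   65.2] ((467.7408447265625, -377.92913818359375), (26.343608856201172, 130.37420654296875), 21.63059425354004)
rail 165 [487.1  -5.9 145.8]
[[ 0. -1.]
 [ 1.  0.]]Traceback (most recent call last):
  File "<stdin>", line 17, in <module>
cv2.error: OpenCV(4.12.0) /io/opencv/modules/imgproc/src/convhull.cpp:143: error: (-215:Assertion failed) total >= 0 && (depth == CV_32F || depth == CV_32S) in function 'convexHull'
```

```bash
python3 - <<'E'
from h import *
np.set_printoptions(precision=1,suppress=True)
W=cloud('top',np.load('pics/top0.npy')).astype(np.float32)
S=cloud('scene',np.load('pics/scene0.npy')).astype(np.float32)
def reg(W,a,b,c,d):
    m=np.zeros(W.shape[:2],bool);m[a:b,c:d]=1;return m
z=W[...,2];x=W[...,0];y=W[...,1]
def line(P): # fit x = a+b*y
    b,a=np.polyfit(P[:,1],P[:,0],1);r=P[:,0]-a-b*P[:,1];return a,b,r.std()
for n,C,zr in(('top',W,(136,162)),('scene',S,(136,162))):
    X,Y,Z=C[...,0],C[...,1],C[...,2]
    m=(Z>zr[0])&(Z<zr[1])&(abs(X-480)<25)&(abs(Y+5)<70);P=C[m];print(n,'rail',len(P),P.mean(0),line(P),np.percentile(P[:,0],[5,95]),np.percentile(P[:,2],[50,95]))
    m=(Z>110)&(Z<138)&(abs(X-557)<35)&(abs(Y+5)<60);P=C[m];print('roller',len(P),P.mean(0),line(P))
    m=(Z>110)&(Z<140)&(X>595)&(X<660)&(abs(Y+5)<60);P=C[m];print('rear',len(P),P.mean(0),line(P))
    for lo,hi in((60,130),(-130,-70)):
        m=(Z>136)&(Z<165)&(X>470)&(X<670)&(Y>lo)&(Y<hi);P=C[m].astype(np.float32);print('cheek',len(P),P.mean(0),P.min(0),P.max(0),cv2.minAreaRect(P[:,:2]))
    m=(Z>60)&(Z<80)&(X>400)&(X<470)&(abs(Y)<150);P=C[m];print('infeed',len(P),P.mean(0),P.min(0),P.max(0))
    m=(Z>12)&(Z<165)&(X>400)&(X<720)&(Y<150)&(Y>-220);P=C[m];print('all',len(P),P.min(0),P.max(0),cv2.minAreaRect(P[:,:2]))
    m=(Z>203)&(Z<240)&(X>500)&(X<700)&(Y>50)&(Y<250);P=C[m];print('lever',len(P),P.mean(0),P.min(0),P.max(0))
    m=(Z>160)&(Z<203)&(X>500)&(X<700)&(Y>50)&(Y<250);P=C[m];print('bar',len(P),P.mean(0),P.min(0),P.max(0))
E
```

```text
top rail 170 [487.   -7.8 145.7] (np.float64(486.994241513274), np.float64(-0.005629681037833132), np.float64(3.4813768160363074)) [482.4 492.6] [145.7 150. ]
roller 476 [552.6  -5.8 126.1] (np.float64(552.4232890006637), np.float64(-0.02314028324227821), np.float64(11.409629398040948))
rear 135 [600.2  -8.5 130.2] (np.float64(599.9862346702881), np.float64(-0.0194502881408433), np.float64(3.274313352093761))Traceback (most recent call last):
  File "<stdin>", line 16, in <module>
cv2.error: OpenCV(4.12.0) /io/opencv/modules/imgproc/src/convhull.cpp:143: error: (-215:Assertion failed) total >= 0 && (depth == CV_32F || depth == CV_32S) in function 'convexHull'
```

```bash
python3 - <<'E'
from h import *
np.set_printoptions(precision=1,suppress=True)
W=cloud('top',np.load('pics/top0.npy')).astype(np.float32)
S=cloud('scene',np.load('pics/scene0.npy')).astype(np.float32)
print(W[205,213],W[225,270],W[183,190], W[197,245])
mar=lambda P: cv2.minAreaRect(np.ascontiguousarray(P[:,:2])) if len(P)>4 else None
def line(P):
    b,a=np.polyfit(P[:,1],P[:,0],1);r=P[:,0]-a-b*P[:,1];return a,b,r.std()
for n,C in(('top',W),('scene',S)):
    X,Y,Z=C[...,0],C[...,1],C[...,2]
    def sel(x0,x1,y0,y1,z0,z1,name):
        m=(Z>z0)&(Z<z1)&(X>x0)&(X<x1)&(Y>y0)&(Y<y1);P=C[m]
        if len(P)<6:print(n,name,'few');return
        print(n,name,len(P),P.mean(0),np.percentile(P,[2,98],axis=0),mar(P),line(P))
    sel(460,505,-70,60,136,162,'rail')
    sel(520,590,-70,60,110,138,'roller')
    sel(590,660,-70,60,110,145,'rear')
    sel(440,670,70,105,138,165,'cheekL')
    sel(440,670,-105,-85,138,165,'cheekR')
    sel(440,670,-220,-112,138,165,'cover')
    sel(380,470,-150,150,60,80,'infeed')
    sel(380,720,-230,120,12,165,'all')
    sel(500,700,50,260,206,240,'lever')
    sel(500,700,50,260,160,206,'bar')
E
```

```text
[549.8  91.4 148.7] [483.4 -86.8 155.8] [600.6 149.6 223.6] [595.6  -1.8  64.6]
top rail 158 [487.1  -6.3 145.7] [[482.  -67.4 139. ]
 [492.9  58.7 151.4]] ((487.7724304199219, -4.390373229980469), (13.146584510803223, 127.4415283203125), 0.8065881133079529) (np.float64(487.07276278971193), np.float64(-0.004532849555356271), np.float64(3.4779210796196818))
top roller 510 [552.6  -4.8 126.1] [[535.1 -67.3 113.5]
 [574.8  56.9 134. ]] ((555.0404052734375, -3.951263427734375), (40.90674591064453, 128.01695251464844), 1.5643351078033447) (np.float64(552.4520730153203), np.float64(-0.021566487991185688), np.float64(11.400257711347841))
top rear 148 [599.9  -7.5 130.3] [[594.6 -67.6 122.2]
 [606.5  56.7 137.7]] ((600.8621826171875, -4.201377868652344), (13.344316482543945, 127.24066925048828), 0.4339525103569031) (np.float64(599.7630829311221), np.float64(-0.020548809185324927), np.float64(3.343324891011966))
top cheekL 270 [533.1  94.1 149.6] [[466.2  74.6 138.9]
 [608.6 104.3 159.7]] ((539.0162963867188, 95.95256042480469), (151.36685180664062, 33.107139587402344), 8.77341365814209) (np.
[... 3844 characters left out ...]
6341247558594, 395.8173828125), 18.671201705932617) (np.float64(506.22920902548253), np.float64(-0.14873040397892057), np.float64(53.008864291033774))
scene lever 136 [600.  139.  217.4] [[592.5 109.8 207.4]
 [610.7 172.4 225.4]] ((602.9135131835938, 144.1544189453125), (69.99942779541016, 23.571718215942383), 89.55897521972656) (np.float64(606.3975385047091), np.float64(-0.045988866790754424), np.float64(4.861502203234851))
scene bar 105 [585.2 107.5 181.3] [[571.6  97.9 160.1]
 [604.2 123.8 205.6]] ((579.7903442382812, 107.97777557373047), (73.4866943359375, 30.76097297668457), 34.34535217285156) (np.float64(530.7622108207761), np.float64(0.5064614290525866), np.float64(9.448933138077493))
```

The top and scene cameras disagree by about 6 mm in y. The sheeter origin is roughly (553.5, 0) with yaw about 0.015, and the guard is roughly (469,-374) with yaw about 0.36. I'll move over the guard and refine with the wrist camera.

apply_moves:
  series:
    - [[1.5,-6,0.5],[0,0,-0.1],100]
    - [[3,-12,1],[0,0,-0.2],100]
    - [[4.5,-18,2],[0,0,-0.3],100]
    - [[6,-24,2],[0,0,-0.4],100]
    - [[7.5,-30,2],[0,0,-0.5],100]
    - [[9,-36,2],[0,0,-0.6],100]
    - [[10.5,-42,2],[0,0,-0.746],100]
    - [[12,-48,2],[0,0,-0.746],100]
    - [[13.5,-54,2],[0,0,-0.746],100]
    - [[15,-60,2],[0,0,-0.746],100]

```text
clock: 1.4
eef_pos: [398.5, -111.5, 250.6]
eef_rot: [3.141, -0.0, 0.356]
wrist_force: [1.2, 0.3, 1.3]
finger_gap: 94.0
```

apply_moves:
  series:
    - [[1.5,-6,0],[0,0,0],100]
    - [[3,-12,0],[0,0,0],100]
    - [[4.5,-18,0],[0,0,0],100]
    - [[6,-22,0],[0,0,0],100]
    - [[7.1,-26.4,0],[0,0,0],100]
    - [[7.1,-26.4,0],[0,0,0],100]
    - [[7.1,-26.4,0],[0,0,0],100]
    - [[7.1,-26.4,0],[0,0,0],100]
    - [[7.1,-26.4,0],[0,0,0],100]
    - [[7.1,-26.4,0],[0,0,0],100]

```text
clock: 2.65
eef_pos: [469.6, -373.0, 250.7]
eef_rot: [3.141, -0.0, 0.356]
wrist_force: [0.1, -0.7, -1.3]
finger_gap: 94.0
```

```bash
cat >> h.py <<'E'
from scipy.spatial.transform import Rotation as Ro
def wristshot(name):
    s=manip.read_state();p,d=manip.camera('wrist')
    cv2.imwrite(f'pics/{name}.png',p[:,:,::-1]);np.savez(f'pics/{name}.npz',d=d,pos=s['eef_pos'],rot=s['eef_rot'])
    return s
def wcloud(name):
    f=np.load(f'pics/{name}.npz');d=f['d'];i=manip.camera_info('wrist');K=i['intrinsics'];H=i['hand_eye']
    v,u=np.indices(d.shape);a=(u-K[0,2])/K[0,0];b=(v-K[1,2])/K[1,1];t=np.hypot(a,b)+1e-9
    P=np.stack([a/t*np.tan(t)*d,b/t*np.tan(t)*d,d],-1)
    P[(d<=0)|(t>1.2)]=np.nan
    T=P@H[:3,:3].T+H[:3,3]
    return T@Ro.from_euler('xyz',f['rot']).as_matrix().T+f['pos']
E
python3 - <<'E'
from h import *
s=wristshot('w1');print(s['clock'],s['eef_pos'],s['eef_rot'],s['joints'],s['wrist_force'])
C=wcloud('w1');Z=C[...,2]
np.set_printoptions(precision=1,suppress=True)
m=(Z>82)&(Z<108)&(abs(C[...,0]-469)<60)&(abs(C[...,1]+374)<70);P=C[m].astype(np.float32);print(len(P),P.mean(0));print(cv2.minAreaRect(np.ascontiguousarray(P[:,:2])),np.percentile(P[:,2],[5,50,95]))
m=(Z>56)&(Z<72)&(abs(C[...,0]-469)<70)&(abs(C[...,1]+374)<90);P=C[m].astype(np.float32);print(len(P),P.mean(0),cv2.minAreaRect(np.ascontiguousarray(P[:,:2])))
E
```

```text
2.65 [ 469.55628323 -372.97530816  250.72106649] [ 3.14126294e+00 -1.55205499e-04  3.56469897e-01] [-7.32330600e-01  3.97723590e-01  1.34287357e+00 -1.55372453e-05
  1.40063140e+00 -1.08879784e+00] [ 0.0681503  -0.65375921 -1.28911278]
801 [ 468.4 -371.3   96.4]
((469.41949462890625, -373.3872375488281), (11.887194633483887, 65.88232421875), 20.271333694458008) [93.5 96.7 98.3]
1547 [ 467.  -367.5   66.2] ((469.6979675292969, -373.7146301269531), (21.912599563598633, 130.63685607910156), 20.07082176208496)
```

View pics/w1.png

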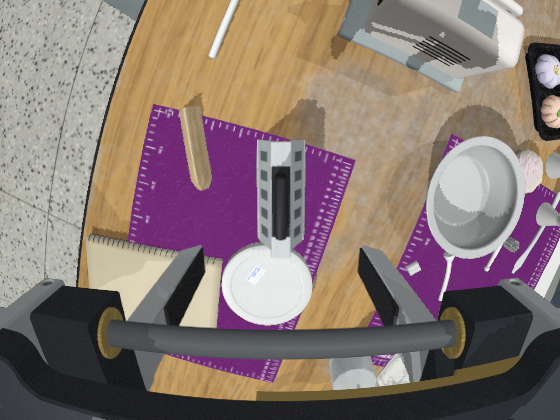

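```bash
python3 - <<'E'
from h import *
np.set_printoptions(precision=0,suppress=True)
C=cloud('top',np.load('pics/top0.npy'));print(C[190:165:-6,410:430:4].reshape(-1,3))
print('lid',C[228,392])
D=C-np.array([469.5,-373.5,0]);c,s=np.cos(.354),np.sin(.354)
a=D[...,0]*c+D[...,1]*s;b=-D[...,0]*s+D[...,1]*c
m=(abs(a)<130)&(abs(b)<90)&(C[...,2]>30)&~((abs(a)<35)&(abs(b)<70));print(C[m])
E
```

```text
[[ 631. -578.    3.]
 [ 631. -593.    1.]
 [ 633. -610.   -5.]
 [ 631. -621.    1.]
 [ 630. -634.    6.]
 [ 645. -571.   30.]
 [ 640. -579.   48.]
 [ 637. -588.   61.]
 [ 639. -604.   53.]
 [ 653. -638.    1.]
 [ 657. -562.   63.]
 [ 650. -566.   89.]
 [ 649. -578.   92.]
 [ 644. -587.  106.]
 [ 643. -598.  111.]
 [ 677. -561.   70.]
 [ 666. -563.  102.]
 [ 662. -572.  115.]
 [ 661. -584.  119.]
 [ 655. -589.  139.]
 [ 721. -586.   -0.]
 [  nan   nan   nan]
 [ 685. -576.  109.]
 [ 680. -584.  123.]
 [ 668. -583.  161.]]
lid [ 494. -503.   12.]
[[ 336. -328.   31.]]
```

apply_moves:
  grip_force: 30
  series:
    - [[0,-0.05,-4],[0,0,0],100]
    - [[0,-0.05,-8],[0,0,0],100]
    - [[0,-0.05,-12],[0,0,0],100]
    - [[0,-0.05,-14.5],[0,0,0],100]
    - [[0,-0.05,-15.7],[0,0,0],100]
    - [[0,-0.05,-15.7],[0,0,0],100]
    - [[0,-0.05,-15.7],[0,0,0],0]
    - [[0,-0.05,-15.7],[0,0,0],0]
    - [[0,-0.05,-15.7],[0,0,0],0]
    - [[0,-0.05,-15.7],[0,0,0],0]

```text
clock: 3.95
eef_pos: [469.5, -373.9, 93.7]
eef_rot: [3.141, -0.0, 0.356]
wrist_force: [0.5, -0.6, 0.1]
finger_gap: 57.8
```

apply_moves:
  series:
    - [[0,0,0],[0,0,0],0]
    - [[0,0,0],[0,0,0],0]
    - [[0,0,0],[0,0,0],0]
    - [[0,0,0],[0,0,0],0]
    - [[0,0,0],[0,0,0],0]
    - [[0,0,0],[0,0,0],0]
    - [[0,0,0],[0,0,0],0]
    - [[0,0,0],[0,0,0],0]
    - [[0,0,0.3],[0,0,0],0]
    - [[0,0,1],[0,0,0],0]

```text
clock: 5.2
eef_pos: [469.4, -373.7, 103.5]
eef_rot: [-3.141, 0.0, 0.356]
wrist_force: [0.5, -0.9, -1.6]
finger_gap: 11.5
```

apply_moves:
  series:
    - [[0,0,5],[0,0,0],0]
    - [[-1,1,10],[0,0,0],0]
    - [[-2,4,15],[0,0,-0.1],0]
    - [[-3,9,18.6],[0,0,-0.2],0]
    - [[-4,15,18.6],[0,0,-0.341],0]
    - [[-5,21,18.6],[0,0,-0.341],0]
    - [[-6,27,18.6],[0,0,-0.341],0]
    - [[-6.9,33,18.6],[0,0,-0.341],0]
    - [[-6.9,36.9,18.6],[0,0,-0.341],0]
    - [[-6.9,36.9,18.6],[0,0,-0.341],0]

```text
clock: 6.45
eef_pos: [400.2, -3.0, 290.2]
eef_rot: [-3.142, -0.001, 0.018]
wrist_force: [-0.4, -0.7, -1.5]
finger_gap: 11.6
```

apply_moves:
  series:
    - [[0,0,0],[0,0,0],0]
    - [[0,0,0],[0,0,0],0]
    - [[0,0,0],[0,0,0],0]
    - [[0,0,0],[0,0,0],0]
    - [[0,0,0],[0,0,0],0]
    - [[0,0,0],[0,0,0],0]
    - [[0,0,0],[0,0,0],0]
    - [[0,0,0],[0,0,0],0]
    - [[0,0,0],[0,0,0],0]
    - [[0,0,0],[0,0,0],0]

```text
clock: 7.7
eef_pos: [400.5, -4.8, 289.4]
eef_rot: [3.142, 0.0, 0.015]
wrist_force: [0.5, -0.3, -1.3]
finger_gap: 11.7
```

```bash
python3 - <<'E'
from h import *
s=wristshot('w2');print(s['clock'],s['eef_pos'],s['eef_rot'],s['wrist_force'],s['finger_gap'])
C=wcloud('w2').astype(np.float32)
np.set_printoptions(precision=1,suppress=True)
mar=lambda P: cv2.minAreaRect(np.ascontiguousarray(P[:,:2]))
def line(P):
    b,a=np.polyfit(P[:,1],P[:,0],1);return a,b
X,Y,Z=C[...,0],C[...,1],C[...,2]
def sel(x0,x1,y0,y1,z0,z1,name):
    m=(Z>z0)&(Z<z1)&(X>x0)&(X<x1)&(Y>y0)&(Y<y1);P=C[m]
    if len(P)<6:print(name,'few');return
    print(name,len(P),P.mean(0),np.percentile(P,[2,98],axis=0).tolist(),mar(P),line(P))
sel(460,505,-75,65,136,162,'rail')
sel(590,660,-75,65,110,145,'rear')
sel(440,670,70,110,145,165,'cheekL')
sel(440,670,-110,-70,145,165,'cheekR')
sel(440,670,-230,-112,138,165,'cover')
sel(380,470,-150,150,60,80,'infeed')
sel(500,700,50,260,206,240,'lever')
E
```

```text
7.7 [400.49043583  -4.84949985 289.42672352] [3.14154189e+00 6.45785377e-05 1.50326165e-02] [ 0.47453732 -0.26779684 -1.3285025 ] 11.719004286307463
rail 1629 [485.2  -1.2 144.5] [[479.9971044921875, -71.47806365966797, 139.80876342773436], [491.6927478027344, 62.46046386718751, 146.93282470703124]] ((486.1585693359375, -4.9000701904296875), (12.550019264221191, 139.91921997070312), 0.8614592552185059) (np.float64(485.1750262971099), np.float64(-0.013151749474115062))
rear 1219 [596.9  -1.7 129. ] [[592.7046801757813, -71.63074340820313, 123.38046478271484], [603.4830126953125, 62.21357635498044, 131.93725463867187]] ((598.8510131835938, -4.950859069824219), (12.86017894744873, 139.84300231933594), 0.731216549873352) (np.float64(596.8948847975531), np.float64(-0.01215154551107434))
cheekL 2367 [529.1  95.6 151.8] [[464.48112060546873, 78.59098419189453, 145.59563781738282], [605.4967993164063, 108.73906585693358, 158.3070623779297]] ((537.3052978515625, 92.02578735351562), (149.5932159423828, 35.85094451904297), 4.2299675941467285) (np.float64(380.73269451154164), np.float64(1.552425
[... 595 characters left out ...]
float64(535.5182258002782), np.float64(-0.3146962946837284))
infeed 3124 [455.1  12.7  69.9] [[430.5800146484375, -77.29849243164062, 68.24656402587891], [469.4416229248047, 80.96857330322266, 71.59180068969727]] ((449.3092041015625, 0.2538604736328125), (165.731201171875, 41.34727478027344), 89.98944091796875) (np.float64(455.93005687194113), np.float64(-0.06521465269426212))
lever 1536 [599.5 145.4 218.5] [[593.5153137207031, 114.80454025268554, 207.80975189208985], [610.0965515136719, 175.66324615478516, 224.44300994873046]] ((602.7343139648438, 145.8497314453125), (63.9841194152832, 21.839820861816406), 89.33833312988281) (np.float64(602.7484467567459), np.float64(-0.022456242430235286))
```

View pics/w2.png

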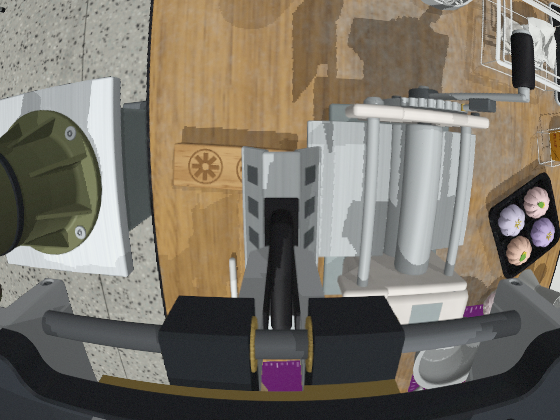

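```bash
python3 - <<'E'
from h import *
C=wcloud('w2').astype(np.float32);X,Y,Z=C[...,0],C[...,1],C[...,2]
for x0,x1 in((470,500),(500,530),(530,560),(560,590)):
  for lo,hi in((60,125),(-125,-60)):
    m=(Z>146)&(Z<162)&(X>x0)&(X<x1)&(Y>lo)&(Y<hi);h,e=np.histogram(Y[m],np.arange(lo,hi+1,2));print(x0,lo,h)
m=(Z>209)&(Z<240)&(X>560)&(X<660)&(Y>90)&(Y<200);h,e=np.histogram(Y[m],np.arange(100,190,3));print(h)
h,e=np.histogram(X[m&(Y>125)],np.arange(585,620,2));print(h)
m=(Z>68)&(Z<72)&(X>435)&(X<460);h,e=np.histogram(Y[m],np.arange(-90,96,3));print(h)
E
```

```text
470 60 [ 7  4  5  1  5  6  4  6  3  4  4  4  4 56 70 68 69 67 62 40 34 27 16  3
  0  0  0  0  0  0  0  0]
470 -125 [  0   0   0   0   0   0   0   0   0   0   0   0   0   0   0   0   1  43
  56 121  38   1   4   0   3   4   3   2   3   4   3   3]
500 60 [ 0  0  0  0  0  0  0  0  0  0  0  0  0 25 62 59 53 57 55 24  9 27 26 28
 17  0  0  0  0  0  0  0]
500 -125 [ 0  0  1  3  6  6  9 13 10 17 16 10  2  0  5 16 24 36 48 76 35  0  0  0
  0  0  0  0  0  0  0  0]
530 60 [ 0  0  0  0  0  0  0  0  0  0  0  0  0  7 58 55 57 56 53 27 29 60 63 58
 42  1  0  0  0  0  0  0]
530 -125 [36 34 35 38 31 38 32 42 37 43 34 16  4  0  5 28 41 37 41 60 30  0  0  0
  0  0  0  0  0  0  0  0]
560 60 [ 0  0  0  0  0  0  0  0  0  0  0  0  0  0 44 50 48 49 47 39  5 44 34 36
 24  0  9 44 26 21  0  0]
560 -125 [33 27 35 30 34 33 32 31 37 39 33 20  6  0  0 22 28 36 43 48 35  0  0  0
  0  0  0  0  0  0  0  0]
[ 0  0  0  0 29 64 51 41 72 79 75 73 79 71 78 76 75 77 77 68 74 71 76 64
 47 47  0  0  0]
[  0   0   0  11 259 242 185 140 123  99  74  79  35  15   6   0   0]
[ 0  0  2 22 27 24 24 23 24 29 22 25 29 22 28 26 25 31 28 24 33 21 32 26
 28 32 27 33 27 34 25 39 29 34 25 33 26 32 33 29 33 29 38 29 34 31 29 40
 51 54 53 54 61 56 58 56 53 40  0  0  0]
```

Rail axis at x≈485.9, free span centred at y≈1, yaw 0.013. All of that matches the given sizes. Next: above the rail, then down with the legs straddling it.

apply_moves:
  series:
    - [[3,0.3,0],[0,0,0],0]
    - [[6,0.6,0],[0,0,0],0]
    - [[8.54,0.6,0],[0,0,0],0]
    - [[8.54,0.6,0],[0,0,0],0]
    - [[8.54,0.6,-1],[0,0,0],0]
    - [[8.54,0.6,-3],[0,0,0],0]
    - [[8.54,0.6,-5],[0,0,0],0]
    - [[8.54,0.6,-7],[0,0,0],0]
    - [[8.54,0.6,-8.5],[0,0,0],0]
    - [[8.54,0.6,-8.5],[0,0,0],0]

```text
clock: 9.0
eef_pos: [485.2, 1.2, 203.6]
eef_rot: [-3.141, 0.002, 0.015]
wrist_force: [1.1, 0.2, -1.6]
finger_gap: 11.5
```

```bash
python3 - <<'E'
from h import *
s=wristshot('w3');print(s['clock'],s['eef_pos'],s['eef_rot'],s['wrist_force'],s['moment'])
p,d=manip.camera('scene');p=p[150:290,185:345,::-1];cv2.imwrite('pics/s3.png',cv2.resize(p,None,fx=4,fy=4))
E
```

```text
9.0 [485.22002795   1.17280104 203.63871082] [-3.14144683e+00  1.65601301e-03  1.49880410e-02] [ 1.11541456  0.20653667 -1.57636902] [-0.08709464  0.07234226 -0.01554013]
```

View pics/s3.png

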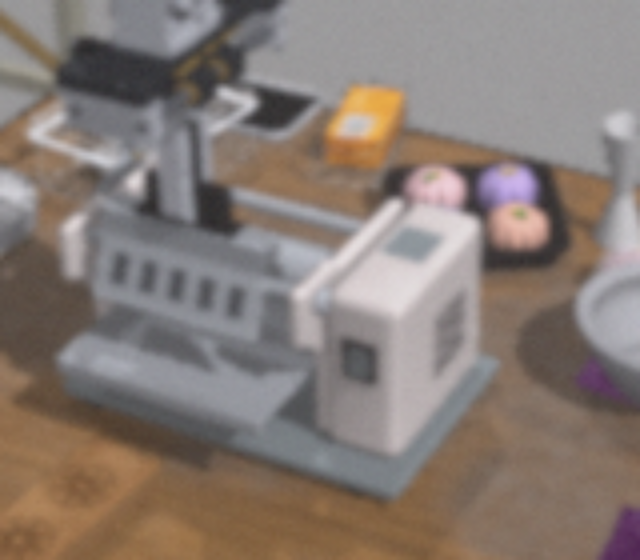

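View pics/w3.png

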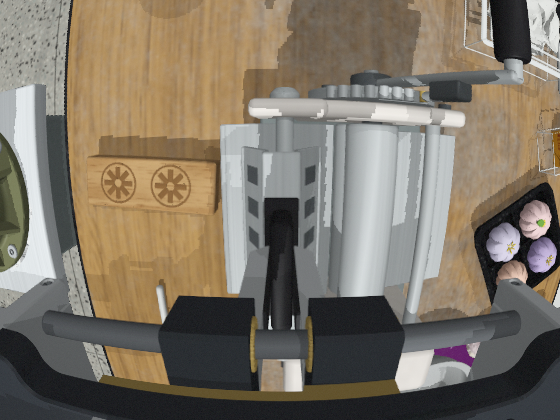

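```bash
python3 - <<'E'
from h import *
C=wcloud('w3').astype(np.float32);X,Y,Z=C[...,0],C[...,1],C[...,2]
np.set_printoptions(precision=1,suppress=True)
m=(Z>135)&(Z<149)&(X>460)&(X<510)&(Y>68)&(Y<84);P=C[m];print(len(P),P.mean(0),P.min(0),P.max(0))
m=(Z>163)&(Z<180)&(X>460)&(X<510)&(Y>35)&(Y<66);P=C[m];print('roof',len(P),P.mean(0),P.min(0),P.max(0))
g=cv2.imread('pics/w3.png');cv2.imwrite('pics/w3z.png',cv2.resize(g[80:220,220:380],None,fx=5,fy=5))
E
```

```text
414 [485.4  76.  144.6] [480.   68.2 139.4] [491.3  83.6 147.9]
roof 2073 [483.8  50.6 176.1] [472.9  35.  163.9] [495.1  66.  179.9]
```

View pics/w3z.png

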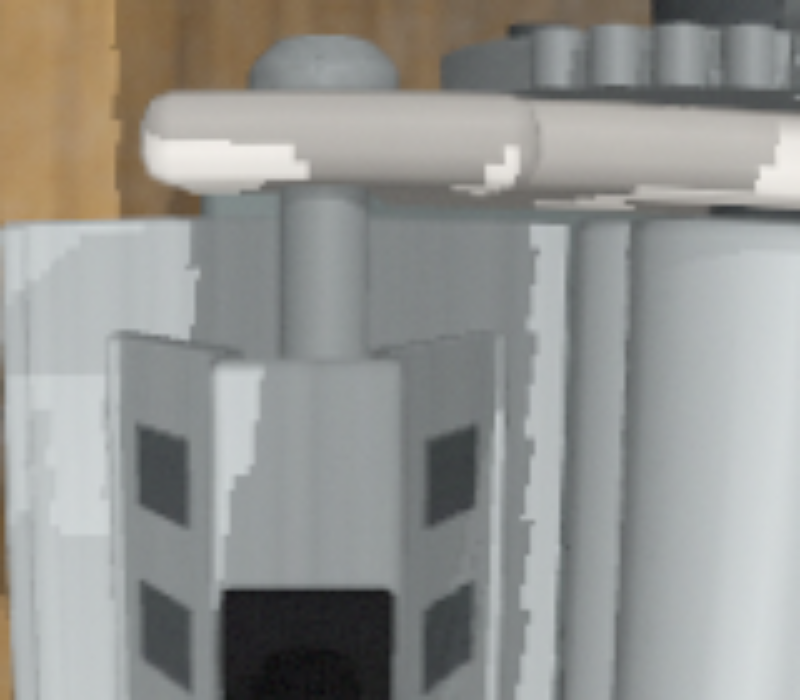

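The guard straddles the rail: roof centre at column 281, rail at 285, so the guard sits about 1–2 mm too near. I'll shift it +1.2 mm in x and descend to just above the channel.

apply_moves:
  series:
    - [[0.12,0,0],[0,0,0],0]
    - [[0.12,0,0],[0,0,0],0]
    - [[0.12,0,0],[0,0,0],0]
    - [[0.12,0,0],[0,0,0],0]
    - [[0.12,0,-0.1],[0,0,0],0]
    - [[0.12,0,-0.2],[0,0,0],0]
    - [[0.12,0,-0.2],[0,0,0],0]
    - [[0.12,0,-0.2],[0,0,0],0]
    - [[0.12,0,-0.2],[0,0,0],0]
    - [[0.12,0,-0.2],[0,0,0],0]

```text
clock: 10.35
eef_pos: [487.1, 1.1, 202.5]
eef_rot: [3.142, -0.0, 0.015]
wrist_force: [1.4, 0.5, -1.6]
finger_gap: 11.7
```

```bash
python3 - <<'E'
from h import *
s=wristshot('w4');print(s['clock'],s['eef_pos'],s['eef_rot'],s['wrist_force'],s['moment'])
C=wcloud('w4').astype(np.float32);X,Y,Z=C[...,0],C[...,1],C[...,2]
np.set_printoptions(precision=1,suppress=True)
m=(Z>135)&(Z<149)&(X>460)&(X<510)&(Y>68)&(Y<84);P=C[m];print(len(P),P.mean(0),P.min(0),P.max(0))
m=(Z>167)&(Z<180)&(X>460)&(X<510)&(Y>35)&(Y<66);P=C[m];print('roof',len(P),P.mean(0),P.min(0),P.max(0))
g=cv2.imread('pics/w4.png');cv2.imwrite('pics/w4z.png',cv2.resize(g[80:220,220:380],None,fx=5,fy=5))
E
```

```text
10.35 [487.10562197   1.14543459 202.46433448] [ 3.14155940e+00 -1.79169423e-05  1.50050233e-02] [ 1.35601401  0.46436484 -1.56516019] [0.02369498 0.02387687 0.02034204]
428 [485.4  76.2 144.7] [480.  68. 140.] [491.2  84.  147.2]
roof 2078 [485.7  50.6 174.9] [474.8  35.  167.1] [497.   66.  178.8]
```

View pics/w4z.png

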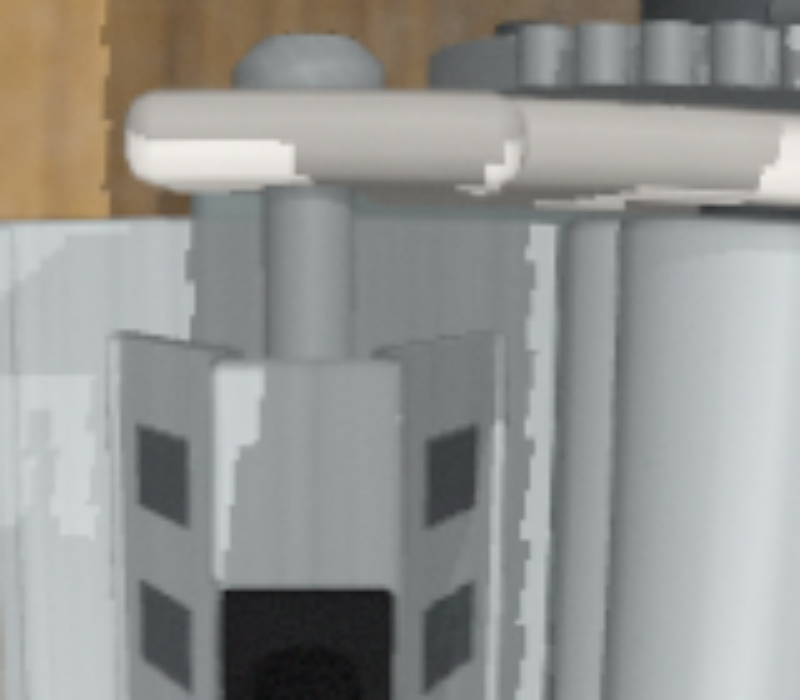

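Aligned: rail at 310 against roof at 307 in the 5x zoom, under 0.5 mm off. Now down onto the rail.

apply_moves:
  series:
    - [[0,0,-0.3],[0,0,0],0]
    - [[0,0,-0.6],[0,0,0],0]
    - [[0,0,-0.9],[0,0,0],0]
    - [[0,0,-1.2],[0,0,0],0]
    - [[0,0,-1.5],[0,0,0],0]
    - [[0,0,-1.7],[0,0,0],0]
    - [[0,0,-1.9],[0,0,0],0]
    - [[0,0,-2.1],[0,0,0],0]
    - [[0,0,-2.2],[0,0,0],0]
    - [[0,0,-2.2],[0,0,0],0]

```text
clock: 11.65
eef_pos: [487.1, 1.2, 180.4]
eef_rot: [-3.142, 0.0, 0.015]
wrist_force: [0.0, -1.0, -0.9]
finger_gap: 11.7
```

```bash
python3 - <<'E'
from h import *
s=manip.read_state();print(s['eef_pos'],s['wrist_force'],s['moment'],s['finger_gap'])
E
```

```text
[487.09411151   1.16548561 180.40568171] [ 0.00642736 -0.97084792 -0.92610189] [-0.00335104  0.04220021 -0.04863535] 11.686933742394128
```

apply_moves:
  series:
    - [[0,0,-0.05],[0,0,0],0]
    - [[0,0,-0.1],[0,0,0],0]
    - [[0,0,-0.15],[0,0,0],0]
    - [[0,0,-0.15],[0,0,0],0]
    - [[0,0,-0.15],[0,0,0],0]
    - [[0,0,-0.15],[0,0,0],0]
    - [[0,0,-0.15],[0,0,0],0]
    - [[0,0,-0.15],[0,0,0],0]
    - [[0,0,-0.15],[0,0,0],0]
    - [[0,0,-0.15],[0,0,0],0]

```text
clock: 12.9
eef_pos: [487.1, 1.1, 178.9]
eef_rot: [3.142, 0.0, 0.015]
wrist_force: [-0.3, 0.0, -3.0]
finger_gap: 11.3
```

apply_moves:
  series:
    - [[0,0,-0.05],[0,0,0],0]
    - [[0,0,-0.1],[0,0,0],0]
    - [[0,0,-0.1],[0,0,0],0]
    - [[0,0,-0.1],[0,0,0],0]
    - [[0,0,-0.1],[0,0,0],0]
    - [[0,0,-0.1],[0,0,0],0]
    - [[0,0,-0.1],[0,0,0],0]
    - [[0,0,-0.1],[0,0,0],0]
    - [[0,0,-0.1],[0,0,0],0]
    - [[0,0,-0.1],[0,0,0],0]

```text
clock: 14.15
eef_pos: [487.1, 1.2, 177.9]
eef_rot: [-3.142, -0.0, 0.015]
wrist_force: [-0.7, -0.7, -1.8]
finger_gap: 12.0
```

```bash
python3 - <<'E'
from h import *
s=wristshot('w5');print(s['eef_pos'],s['wrist_force'],s['moment'])
C=wcloud('w5').astype(np.float32);X,Y,Z=C[...,0],C[...,1],C[...,2]
np.set_printoptions(precision=1,suppress=True)
m=(Z>135)&(Z<149)&(X>460)&(X<510)&(Y>69)&(Y<84);P=C[m];print(len(P),P.mean(0),P.max(0))
m=(Z>147)&(Z<180)&(abs(X-487)<8)&(Y>40)&(Y<62);P=C[m];print('roof',len(P),P.mean(0),P.min(0),P.max(0))
E
```

```text
[487.09817195   1.16099066 177.93943139] [-0.71097991 -0.729052   -1.80975368] [-0.0342312   0.062986    0.02117205]
515 [485.6  76.4 144.7] [491.3  83.7 147.6]
roof 1076 [487.1  50.9 150.1] [479.   40.  147.3] [495.   62.  153.2]
```

apply_moves:
  series:
    - [[0,0,-0.05],[0,0,0],0]
    - [[0,0,-0.1],[0,0,0],0]
    - [[0,0,-0.1],[0,0,0],0]
    - [[0,0,-0.1],[0,0,0],0]
    - [[0,0,-0.1],[0,0,0],15]
    - [[0,0,-0.1],[0,0,0],30]
    - [[0,0,-0.1],[0,0,0],45]
    - [[0,0,-0.1],[0,0,0],60]
    - [[0,0,-0.1],[0,0,0],60]
    - [[0,0,-0.1],[0,0,0],60]

```text
clock: 15.45
eef_pos: [487.1, 1.2, 177.0]
eef_rot: [-3.142, -0.0, 0.015]
wrist_force: [-0.8, -0.5, -0.1]
finger_gap: 56.2
```

```bash
python3 - <<'E'
from h import *
s=wristshot('w6');print(s['eef_pos'],s['wrist_force'],s['finger_gap'])
C=wcloud('w6').astype(np.float32);X,Y,Z=C[...,0],C[...,1],C[...,2]
np.set_printoptions(precision=1,suppress=True)
m=(Z>147)&(Z<180)&(abs(X-487)<8)&(Y>40)&(Y<62);P=C[m];print('roof',len(P),P.mean(0),P.min(0),P.max(0))
E
```

```text
[487.10946711   1.15634565 176.96164485] [-0.84685542 -0.53925711 -0.12120401] 56.17520168496209
roof 1097 [487.   50.8 150. ] [479.   40.  147.6] [495.   61.9 154.5]
```

View pics/w6.png

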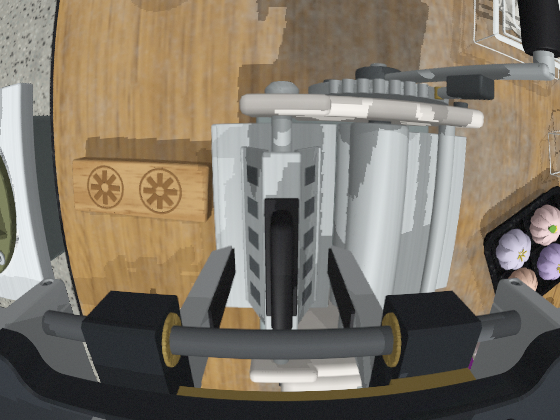

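Guard released, roof at z 150.0, which is exactly home. Rising clear and going above the lever grip.

apply_moves:
  series:
    - [[0,0,3],[0,0,0],60]
    - [[0,0,7],[0,0,0],60]
    - [[0,0,11.3],[0,0,0],60]
    - [[3,4,11.3],[0,0,0],60]
    - [[6,8,11.3],[0,0,0],60]
    - [[9,12,11.3],[0,0,0],60]
    - [[11.6,14.9,11.3],[0,0,0],60]
    - [[11.6,14.9,11.3],[0,0,0],60]
    - [[11.6,14.9,11.3],[0,0,0],60]
    - [[11.6,14.9,11.3],[0,0,0],60]

```text
clock: 16.75
eef_pos: [602.8, 149.4, 290.4]
eef_rot: [-3.142, -0.0, 0.014]
wrist_force: [0.4, 0.8, -0.4]
finger_gap: 56.0
```

```bash
python3 - <<'E'
from h import *
s=wristshot('w7');print(s['clock'],s['eef_pos'],s['wrist_force'],s['finger_gap'],s['joints'])
C=wcloud('w7').astype(np.float32);X,Y,Z=C[...,0],C[...,1],C[...,2]
np.set_printoptions(precision=1,suppress=True)
m=(Z>203)&(Z<230)&(abs(X-604)<30)&(Y>127)&(Y<176);P=C[m];print('grip',len(P),P.mean(0),P.min(0),P.max(0),np.percentile(P[:,2],95))
# cyl fit, fixed r=11
from scipy.optimize import least_squares
r=least_squares(lambda q:np.hypot(P[:,0]-q[0]-q[2]*(P[:,1]-150),P[:,2]-q[1])-11,[604,213,0],loss='soft_l1');print(r.x)
m=(Z>200)&(abs(X-604)<30)&(Y>90)&(Y<190);h,e=np.histogram(Y[m],np.arange(100,190,3));print(h)
p,d=manip.camera('scene');np.save('pics/s7.npy',d);cv2.imwrite('pics/s7.png',cv2.resize(p[150:290,185:345,::-1],None,fx=4,fy=4))
E
```

```text
16.75 [602.78092878 149.35105602 290.40456917] [ 0.42404859  0.77782531 -0.37055387] 56.01089085606523 [ 1.83927578e-01  4.28106851e-01  1.21038699e+00 -4.91668179e-05
  1.50263308e+00  1.69813158e-01]
grip 1796 [604.9 152.9 221.4] [594.5 127.1 212. ] [615.9 176.  225.6] 224.22444
[605.  212.6  -0. ]
[   0    0    0    0    0   68  142   49   10   78   96   99  106  134
  351  367  405  445  468  762  584  236 1130 1857 7942 3669 2055  577
  277]
```

View pics/w7.png

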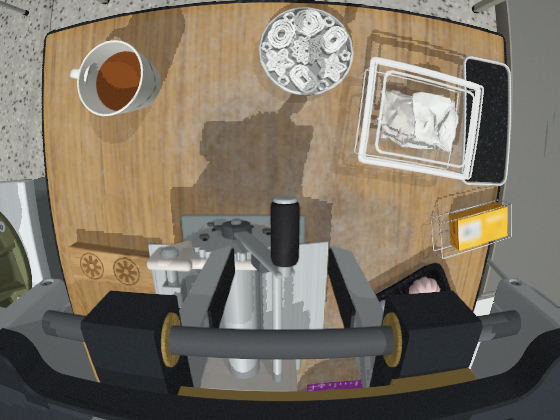

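View pics/s7.png

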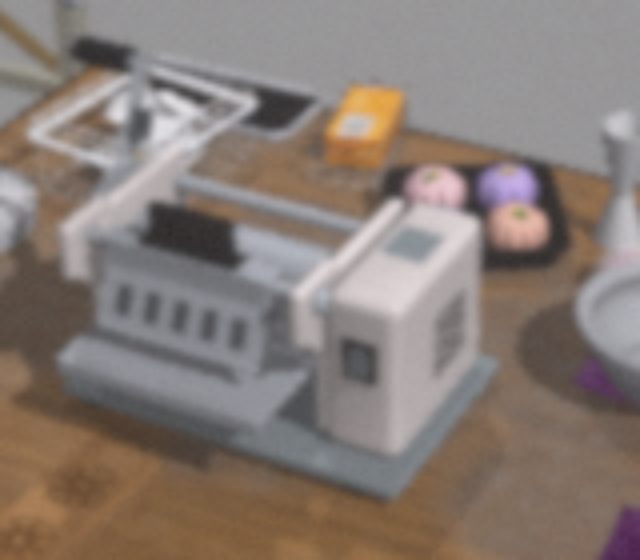

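Guard hangs upright on the rail. The lever sleeve fits a cylinder at (605.0, y≈151, 212.6), consistent with the pivot at (552.7, 104.8). I'll close on it and also check the plate's pins in the pictures I already have.

apply_moves:
  grip_force: 40
  series:
    - [[0.22,0.15,-2],[0,0,0],60]
    - [[0.22,0.15,-4],[0,0,0],60]
    - [[0.22,0.15,-6],[0,0,0],60]
    - [[0.22,0.15,-7.2],[0,0,0],60]
    - [[0.22,0.15,-7.2],[0,0,0],60]
    - [[0.22,0.15,-7.2],[0,0,0],40]
    - [[0.22,0.15,-7.2],[0,0,0],0]
    - [[0.22,0.15,-7.2],[0,0,0],0]
    - [[0.22,0.15,-7.2],[0,0,0],0]
    - [[0.22,0.15,-7.2],[0,0,0],0]

```text
clock: 18.1
eef_pos: [605.4, 151.7, 218.1]
eef_rot: [-3.142, -0.0, 0.015]
wrist_force: [-0.0, 0.2, 0.5]
finger_gap: 21.5
```

```bash
python3 - <<'E'
from h import *
s=manip.read_state();print(s['clock'],s['eef_pos'],s['wrist_force'],s['finger_gap'])
np.set_printoptions(precision=1,suppress=True,linewidth=200)
for n in('w2','w3','w4','w6'):
    C=wcloud(n).astype(np.float32);X,Y,Z=C[...,0],C[...,1],C[...,2]
    dx=X-552.7;dz=Z-104.8;r=np.hypot(dx,dz);ph=np.arctan2(dx,dz)
    m=(Y>103)&(Y<122)&(r>40)&(r<62)&(dz>0)
    print(n,m.sum(),np.histogram(Y[m],np.arange(103,123,2))[0])
    bins=np.arange(-1.0,.6,.04)
    out=[np.percentile(r[m&(ph>=b)&(ph<b+.04)&(Y>107)],85) if (m&(ph>=b)&(ph<b+.04)&(Y>107)).sum()>2 else 0 for b in bins]
    print(np.array([bins,out]).T.reshape(-1))
E
python3 -c "
import cv2
a=cv2.imread('pics/w3.png')[60:130,300:480];cv2.imwrite('pics/p3.png',cv2.resize(a,None,fx=4,fy=4,interpolation=2))"
```

```text
18.1 [605.40965515 151.65979346 218.11436612] [-0.02477586  0.24789327  0.53275723] 21.480068189613753
w2 694 [187 172 168  31   8  46  39  33  10]
[-1.   0.  -1.  49.7 -0.9  0.  -0.9 52.3 -0.8 53.  -0.8 53.3 -0.8 50.2 -0.7  0.  -0.7 53.7 -0.6 53.8 -0.6 51.8 -0.6 49.4 -0.5 52.8 -0.5 54.4 -0.4 53.6 -0.4 50.1 -0.4 53.1 -0.3 53.7 -0.3 54.4 -0.2
 53.  -0.2 52.6 -0.2 53.8 -0.1 54.  -0.1 53.1 -0.   0.   0.  53.   0.  53.5  0.1 53.8  0.1  0.   0.2 53.5  0.2 54.1  0.2 47.5  0.3 57.2  0.3 61.4  0.4 56.1  0.4 59.4  0.4 56.5  0.5  0.   0.5  0.
  0.6  0. ]
w3 1483 [405 356 354  81  10 119  76  67  15]
[-1.  50.3 -1.  50.  -0.9  0.  -0.9 52.4 -0.8 53.5 -0.8 52.8 -0.8 52.  -0.7  0.  -0.7 53.9 -0.6 54.  -0.6 52.1 -0.6 50.7 -0.5 53.8 -0.5 54.4 -0.4 52.9 -0.4 51.  -0.4 52.1 -0.3 54.1 -0.3 53.8 -0.2
 52.3 -0.2 50.2 -0.2 54.  -0.1 55.1 -0.1 52.7 -0.  51.   0.  53.2  0.  54.1  0.1 53.9  0.1  0.   0.2 52.4  0.2 54.1  0.2 53.5  0.3 56.5  0.3 60.8  0.4 57.7  0.4 58.2  0.4 55.5  0.5 54.   0.5 50.8
  0.6 50.1]
w4 1499 [395 370 359  85  11 122  78  67  12]
[-1.  50.3 -1.  50.1 -0.9  0.  -0.9  0.  -0.8 53.4 -0.8 53.8 -0.8 51.2 -0.7  0.  -0.7 53.6 -0.6 53.9 -0.6 52.5 -0.6 50.5 -0.5 52.9 -0.5 54.3 -0.4 54.3 -0.4 51.4 -0.4 53.  -0.3 53.9 -0.3 54.6 -0.2
 52.4 -0.2 51.4 -0.2 53.9 -0.1 54.2 -0.1 53.6 -0.  50.6  0.  53.2  0.  53.9  0.1 53.9  0.1 52.5  0.2 52.3  0.2 54.   0.2 53.1  0.3 56.8  0.3 60.9  0.4 57.5  0.4 58.4  0.4 55.3  0.5 55.9  0.5 53.7
  0.6 49.3]
w6 1919 [515 464 456  92  12 170 102  90  18]
[-1.  49.7 -1.  50.1 -0.9  0.  -0.9 53.3 -0.8 53.6 -0.8 53.3 -0.8 51.1 -0.7 52.8 -0.7 53.4 -0.6 53.5 -0.6 52.8 -0.6 50.8 -0.5 53.6 -0.5 53.5 -0.4 53.9 -0.4 50.8 -0.4 52.6 -0.3 53.8 -0.3 54.2 -0.2
 52.1 -0.2 51.8 -0.2 53.8 -0.1 54.1 -0.1 53.5 -0.  50.9  0.  52.7  0.  54.5  0.1 54.7  0.1  0.   0.2 52.4  0.2 53.7  0.2 53.3  0.3 56.8  0.3 61.   0.4 58.7  0.4 59.5  0.4 55.4  0.5 56.4  0.5 53.9
  0.6 48.5]
```

View pics/p3.png

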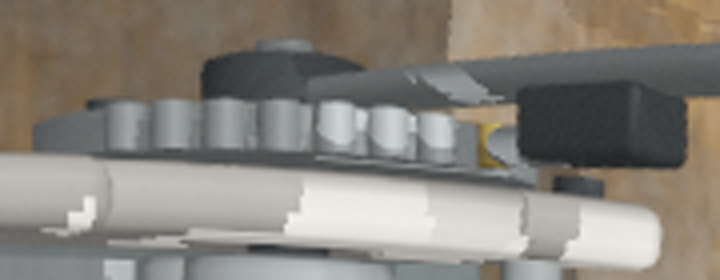

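All seven pins are clearly visible in this picture. I'll fit the pin comb phase to get the first crest angle.

```bash
python3 - <<'E'
from h import *
np.set_printoptions(precision=3,suppress=True,linewidth=200)
for n in('w2','w3','w4','w5','w6'):
    C=wcloud(n).astype(float);X,Y,Z=C[...,0],C[...,1],C[...,2]
    dx=X-552.7;dz=Z-104.8;r=np.hypot(dx,dz);ph=np.arctan2(dx,dz)
    m=(Y>107)&(Y<122)&(r>46)&(r<56.5)&(ph>-.95)&(ph<.23)
    a=ph[m];w=np.clip(r[m]-51.5,-2,2.5)
    best=max((np.sum(w*np.cos(2*np.pi*(a-p)/.18)),p) for p in np.arange(0.13,0.31,.002))
    # occupied clusters
    h=np.histogram(a[w>0.5],np.arange(-.96,.26,.02))[0]
    print(n,best,'c1=',.45-best[1]);print(h)
E
```

```text
w2 (np.float64(114.98884569019609), np.float64(0.2540000000000001)) c1= 0.1959999999999999
[0 0 0 0 2 2 1 2 1 3 0 0 0 0 2 3 3 2 0 0 0 0 1 2 2 3 4 2 0 0 0 2 2 1 3 3 2 0 0 2 2 4 5 3 2 1 0 0 3 1 6 2 3 1 0 0 1 4 3 1]
w3 (np.float64(259.286466850167), np.float64(0.2540000000000001)) c1= 0.1959999999999999
[0 0 0 0 3 0 4 7 4 5 1 1 0 1 4 6 3 6 3 2 0 0 4 3 3 6 3 5 1 0 0 2 7 8 4 7 4 0 0 0 6 5 9 6 7 1 0 0 2 8 6 6 7 3 1 0 1 4 9 2]
w4 (np.float64(264.7084834392812), np.float64(0.2600000000000001)) c1= 0.1899999999999999
[0 0 0 0 0 2 6 2 4 5 0 0 0 0 3 5 6 6 5 1 0 0 1 6 5 5 8 3 2 0 0 5 5 6 8 9 5 1 0 1 7 6 8 6 7 2 0 0 2 6 7 7 6 4 3 0 0 4 6 3]
w5 (np.float64(325.38172875727537), np.float64(0.2560000000000001)) c1= 0.1939999999999999
[ 0  0  0  0  2  4  7  4  9  6  1  0  0  0  7  7  5  8  6  0  0  0  4  4  9  7  8  6  2  0  2  8  7  7  6  9  5  0  0  2  5 11 10  7  6  3  0  0  2  8 10  8  9  4  2  0  1  7  7  5]
w6 (np.float64(325.96297994843), np.float64(0.2560000000000001)) c1= 0.1939999999999999
[ 0  0  0  0  0  3  4  7  6  5  1  1  0  3  5  7  7  7  6  1  0  1  3  6  7  8  9  5  0  0  0  7  7 10  8  9  2  0  0  2  8  6 10  8  8  4  0  0  2  7 12  6  8  3  2  0  1  4  9  5]
```

```bash
cat >> h.py <<'E'
def sh(t): return 12*(np.sin(.45-t)-np.sin(.45)),12*(np.cos(.45-t)-np.cos(.45))
X0=(605.4,218.1)
def theta(s):
    x=s['eef_pos'][0]-X0[0]+120*np.sin(.45);z=s['eef_pos'][2]-X0[1]+120*np.cos(.45)
    ph=np.arctan2(x,z);F=s['wrist_force'];return .45-ph,np.hypot(x,z),-(F[0]*-np.cos(ph)+F[2]*np.sin(ph)), F[0]*np.sin(ph)+F[2]*np.cos(ph)
E
python3 - <<'E'
from h import *
for t in np.arange(0,1.0,.03):print(round(t,2),'%.2f %.2f'%sh(t))
E
```

```text
0.0 0.00 0.00
0.03 -0.33 0.15
0.06 -0.66 0.29
0.09 -0.99 0.43
0.12 -1.33 0.55
0.15 -1.67 0.66
0.18 -2.02 0.76
0.21 -2.37 0.85
0.24 -2.72 0.93
0.27 -3.07 1.00
0.3 -3.43 1.06
0.33 -3.78 1.11
0.36 -4.14 1.15
0.39 -4.50 1.17
0.42 -4.86 1.19
0.45 -5.22 1.19
0.48 -5.58 1.19
0.51 -5.94 1.17
0.54 -6.30 1.15
0.57 -6.66 1.11
0.6 -7.01 1.06
0.63 -7.37 1.00
0.66 -7.72 0.93
0.69 -8.07 0.85
0.72 -8.42 0.76
0.75 -8.77 0.66
0.78 -9.11 0.55
0.81 -9.45 0.43
0.84 -9.78 0.29
0.87 -10.11 0.15
0.9 -10.44 0.00
0.93 -10.76 -0.16
0.96 -11.08 -0.33
0.99 -11.39 -0.51
```

apply_moves:
  series:
    - [[-0.1,0,0.05],[0,0,0],0]
    - [[-0.22,0,0.1],[0,0,0],0]
    - [[-0.33,0,0.15],[0,0,0],0]
    - [[-0.5,0,0.22],[0,0,0],0]
    - [[-0.66,0,0.29],[0,0,0],0]
    - [[-0.8,0,0.35],[0,0,0],0]
    - [[-0.99,0,0.43],[0,0,0],0]
    - [[-0.99,0,0.43],[0,0,0],0]
    - [[-0.99,0,0.43],[0,0,0],0]
    - [[-0.99,0,0.43],[0,0,0],0]

```text
clock: 19.35
eef_pos: [595.9, 151.6, 222.2]
eef_rot: [-3.142, -0.002, 0.015]
wrist_force: [7.2, -0.2, -2.1]
finger_gap: 21.0
```

```bash
cat > r.py <<'E'
from h import *
s=manip.read_state();print(s['clock'],s['eef_pos'].round(2),s['wrist_force'].round(2),round(s['finger_gap'],2),'theta %.3f r %.1f Ftan %.2f Frad %.2f'%theta(s))
E
python3 r.py
```

```text
19.35 [595.92 151.55 222.25] [ 7.16 -0.16 -2.14] 21.0 theta 0.086 r 120.1 Ftan 7.45 Frad 0.55
```

apply_moves:
  series:
    - [[-0.1,0,0.04],[0,0,0],0]
    - [[-0.2,0,0.08],[0,0,0],0]
    - [[-0.3,0,0.11],[0,0,0],0]
    - [[-0.45,0,0.16],[0,0,0],0]
    - [[-0.45,0,0.16],[0,0,0],0]
    - [[-0.45,0,0.16],[0,0,0],0]
    - [[-0.45,0,0.16],[0,0,0],0]
    - [[-0.45,0,0.16],[0,0,0],0]
    - [[-0.45,0,0.16],[0,0,0],0]
    - [[-0.45,0,0.16],[0,0,0],0]

```text
clock: 20.6
eef_pos: [591.7, 151.5, 223.8]
eef_rot: [3.142, -0.002, 0.015]
wrist_force: [9.2, 0.5, -4.0]
finger_gap: 21.3
```

```bash
python3 r.py
```

```text
20.6 [591.73 151.51 223.8 ] [ 9.24  0.51 -4.02] 21.28 theta 0.123 r 120.1 Ftan 10.04 Frad -0.84
```

apply_moves:
  series:
    - [[-0.1,0,0.03],[0,0,0],0]
    - [[-0.2,0,0.06],[0,0,0],0]
    - [[-0.3,0,0.1],[0,0,0],0]
    - [[-0.46,0,0.14],[0,0,0],0]
    - [[-0.46,0,0.14],[0,0,0],0]
    - [[-0.46,0,0.14],[0,0,0],0]
    - [[-0.46,0,0.14],[0,0,0],0]
    - [[-0.46,0,0.14],[0,0,0],0]
    - [[-0.46,0,0.14],[0,0,0],0]
    - [[-0.46,0,0.14],[0,0,0],0]

```text
clock: 21.85
eef_pos: [587.0, 151.5, 225.3]
eef_rot: [3.141, -0.002, 0.015]
wrist_force: [7.2, -0.7, -2.3]
finger_gap: 20.9
```

```bash
python3 r.py
```

```text
21.85 [586.98 151.47 225.28] [ 7.19 -0.7  -2.29] 20.89 theta 0.165 r 120.1 Ftan 7.54 Frad -0.18
```

apply_moves:
  series:
    - [[-0.1,0,0.03],[0,0,0],0]
    - [[-0.2,0,0.06],[0,0,0],0]
    - [[-0.3,0,0.09],[0,0,0],0]
    - [[-0.47,0,0.12],[0,0,0],0]
    - [[-0.47,0,0.12],[0,0,0],0]
    - [[-0.47,0,0.12],[0,0,0],0]
    - [[-0.47,0,0.12],[0,0,0],0]
    - [[-0.47,0,0.12],[0,0,0],0]
    - [[-0.47,0,0.12],[0,0,0],0]
    - [[-0.47,0,0.12],[0,0,0],0]

```text
clock: 23.1
eef_pos: [582.3, 151.4, 226.6]
eef_rot: [3.141, -0.002, 0.015]
wrist_force: [7.1, -1.8, -1.9]
finger_gap: 21.0
```

```bash
python3 r.py
```

```text
23.1 [582.28 151.42 226.59] [ 7.15 -1.79 -1.9 ] 21.03 theta 0.205 r 120.1 Ftan 7.40 Frad -0.11
```

apply_moves:
  series:
    - [[-0.1,0,0.03],[0,0,0],0]
    - [[-0.2,0,0.05],[0,0,0],0]
    - [[-0.3,0,0.08],[0,0,0],0]
    - [[-0.35,0,0.09],[0,0,0],0]
    - [[-0.35,0,0.09],[0,0,0],0]
    - [[-0.35,0,0.09],[0,0,0],0]
    - [[-0.35,0,0.09],[0,0,0],0]
    - [[-0.35,0,0.09],[0,0,0],0]
    - [[-0.35,0,0.09],[0,0,0],0]
    - [[-0.35,0,0.09],[0,0,0],0]

```text
clock: 24.35
eef_pos: [578.8, 151.4, 227.4]
eef_rot: [3.141, -0.002, 0.015]
wrist_force: [7.1, -0.3, -1.5]
finger_gap: 21.0
```

```bash
python3 r.py
```

```text
24.35 [578.76 151.39 227.4 ] [ 7.09 -0.31 -1.52] 20.95 theta 0.236 r 120.1 Ftan 7.25 Frad 0.03
```

apply_moves:
  series:
    - [[-0.1,0,0.02],[0,0,0],0]
    - [[-0.2,0,0.04],[0,0,0],0]
    - [[-0.3,0,0.07],[0,0,0],0]
    - [[-0.35,0,0.08],[0,0,0],0]
    - [[-0.35,0,0.08],[0,0,0],0]
    - [[-0.35,0,0.08],[0,0,0],0]
    - [[-0.35,0,0.08],[0,0,0],0]
    - [[-0.35,0,0.08],[0,0,0],0]
    - [[-0.35,0,0.08],[0,0,0],0]
    - [[-0.35,0,0.08],[0,0,0],0]

```text
clock: 25.6
eef_pos: [575.1, 151.3, 228.1]
eef_rot: [3.141, -0.001, 0.015]
wrist_force: [5.6, -1.5, -1.9]
finger_gap: 21.0
```

```bash
python3 r.py
```

```text
25.6 [575.12 151.32 228.12] [ 5.63 -1.47 -1.9 ] 21.02 theta 0.266 r 120.1 Ftan 5.89 Frad -0.84
```

apply_moves:
  series:
    - [[-0.1,0,0.02],[0,0,0],0]
    - [[-0.2,0,0.04],[0,0,0],0]
    - [[-0.3,0,0.06],[0,0,0],0]
    - [[-0.36,0,0.07],[0,0,0],0]
    - [[-0.36,0,0.07],[0,0,0],0]
    - [[-0.36,0,0.07],[0,0,0],0]
    - [[-0.36,0,0.07],[0,0,0],0]
    - [[-0.36,0,0.07],[0,0,0],0]
    - [[-0.36,0,0.07],[0,0,0],0]
    - [[-0.36,0,0.07],[0,0,0],0]

```text
clock: 26.85
eef_pos: [571.7, 151.3, 228.7]
eef_rot: [3.141, -0.002, 0.015]
wrist_force: [8.4, -1.3, -4.0]
finger_gap: 21.2
```

```bash
python3 r.py
```

```text
26.85 [571.72 151.3  228.73] [ 8.37 -1.34 -4.02] 21.18 theta 0.295 r 120.1 Ftan 8.89 Frad -2.68
```

Readings so far fit a first crest at about 0.195, with the notch 1 jump between 0.266 and 0.295, which agrees with the pin fit. Going on to just before notch 2.

apply_moves:
  series:
    - [[-0.18,0,0.02],[0,0,0],0]
    - [[-0.35,0,0.05],[0,0,0],0]
    - [[-0.53,0,0.07],[0,0,0],0]
    - [[-0.71,0,0.09],[0,0,0],0]
    - [[-0.89,0,0.1],[0,0,0],0]
    - [[-1.07,0,0.11],[0,0,0],0]
    - [[-1.25,0,0.12],[0,0,0],0]
    - [[-1.43,0,0.13],[0,0,0],0]
    - [[-1.67,0,0.13],[0,0,0],0]
    - [[-1.67,0,0.13],[0,0,0],0]

```text
clock: 28.1
eef_pos: [554.6, 151.1, 230.1]
eef_rot: [3.141, -0.001, 0.015]
wrist_force: [3.1, -2.8, -1.4]
finger_gap: 20.8
```

```bash
python3 r.py
```

```text
28.1 [554.55 151.14 230.15] [ 3.14 -2.85 -1.44] 20.82 theta 0.439 r 120.1 Ftan 3.15 Frad -1.40
```

apply_moves:
  series:
    - [[-0.18,0,0],[0,0,0],0]
    - [[-0.18,0,0],[0,0,0],0]
    - [[-0.18,0,0],[0,0,0],0]
    - [[-0.18,0,0],[0,0,0],0]
    - [[-0.18,0,0],[0,0,0],0]
    - [[-0.18,0,0],[0,0,0],0]
    - [[-0.18,0,0],[0,0,0],0]
    - [[-0.18,0,0],[0,0,0],0]
    - [[-0.18,0,0],[0,0,0],0]
    - [[-0.18,0,0],[0,0,0],0]

```text
clock: 29.35
eef_pos: [552.9, 151.1, 230.2]
eef_rot: [3.141, -0.001, 0.015]
wrist_force: [4.6, -3.1, -1.4]
finger_gap: 21.1
```

```bash
python3 r.py
```

```text
29.35 [552.89 151.14 230.15] [ 4.57 -3.09 -1.38] 21.1 theta 0.453 r 120.1 Ftan 4.57 Frad -1.39
```

apply_moves:
  series:
    - [[-0.24,0,0],[0,0,0],0]
    - [[-0.24,0,0],[0,0,0],0]
    - [[-0.24,0,0],[0,0,0],0]
    - [[-0.24,0,0],[0,0,0],0]
    - [[-0.24,0,0],[0,0,0],0]
    - [[-0.24,0,0],[0,0,0],0]
    - [[-0.24,0,0],[0,0,0],0]
    - [[-0.24,0,0],[0,0,0],0]
    - [[-0.24,0,0],[0,0,0],0]
    - [[-0.24,0,0],[0,0,0],0]

```text
clock: 30.6
eef_pos: [550.7, 151.1, 230.1]
eef_rot: [3.141, -0.002, 0.015]
wrist_force: [6.8, -3.0, -2.6]
finger_gap: 21.3
```

```bash
python3 r.py
```

```text
30.6 [550.72 151.13 230.12] [ 6.82 -3.05 -2.64] 21.3 theta 0.471 r 120.1 Ftan 6.77 Frad -2.78
```

apply_moves:
  series:
    - [[-0.2,-0.02,-0.01],[0,0,0],0]
    - [[-0.42,-0.04,-0.02],[0,0,0],0]
    - [[-0.6,-0.06,-0.03],[0,0,0],0]
    - [[-0.78,-0.08,-0.04],[0,0,0],0]
    - [[-0.96,-0.1,-0.06],[0,0,0],0]
    - [[-1.14,-0.1,-0.08],[0,0,0],0]
    - [[-1.32,-0.1,-0.1],[0,0,0],0]
    - [[-1.49,-0.1,-0.13],[0,0,0],0]
    - [[-1.73,-0.1,-0.17],[0,0,0],0]
    - [[-1.73,-0.1,-0.17],[0,0,0],0]

```text
clock: 31.85
eef_pos: [532.9, 150.7, 228.4]
eef_rot: [-3.141, -0.001, 0.015]
wrist_force: [3.0, 1.6, -0.3]
finger_gap: 21.2
```

```bash
python3 r.py
```

```text
31.85 [532.94 150.74 228.45] [ 2.99  1.61 -0.31] 21.16 theta 0.619 r 120.1 Ftan 2.89 Frad -0.81
```

apply_moves:
  series:
    - [[-0.1,0,-0.02],[0,0,0],0]
    - [[-0.2,0,-0.04],[0,0,0],0]
    - [[-0.3,0,-0.06],[0,0,0],0]
    - [[-0.36,0,-0.07],[0,0,0],0]
    - [[-0.36,0,-0.07],[0,0,0],0]
    - [[-0.36,0,-0.07],[0,0,0],0]
    - [[-0.36,0,-0.07],[0,0,0],0]
    - [[-0.36,0,-0.07],[0,0,0],0]
    - [[-0.36,0,-0.07],[0,0,0],0]
    - [[-0.36,0,-0.07],[0,0,0],0]

```text
clock: 33.1
eef_pos: [529.7, 150.7, 227.9]
eef_rot: [-3.141, -0.002, 0.015]
wrist_force: [8.0, 0.7, -2.4]
finger_gap: 20.8
```

```bash
python3 r.py
```

```text
33.1 [529.72 150.69 227.85] [ 8.02  0.66 -2.36] 20.83 theta 0.647 r 120.1 Ftan 7.40 Frad -3.88
```

apply_moves:
  series:
    - [[-0.1,0,-0.02],[0,0,0],0]
    - [[-0.2,0,-0.04],[0,0,0],0]
    - [[-0.3,0,-0.07],[0,0,0],0]
    - [[-0.36,0,-0.08],[0,0,0],0]
    - [[-0.36,0,-0.08],[0,0,0],0]
    - [[-0.36,0,-0.08],[0,0,0],0]
    - [[-0.36,0,-0.08],[0,0,0],0]
    - [[-0.36,0,-0.08],[0,0,0],0]
    - [[-0.36,0,-0.08],[0,0,0],0]
    - [[-0.36,0,-0.08],[0,0,0],0]

```text
clock: 34.35
eef_pos: [527.0, 150.7, 227.3]
eef_rot: [-3.141, -0.004, 0.015]
wrist_force: [15.7, 1.2, -3.0]
finger_gap: 20.9
```

```bash
python3 r.py
```

```text
34.35 [527.04 150.67 227.35] [15.66  1.19 -3.05] 20.91 theta 0.669 r 120.2 Ftan 14.62 Frad -6.39
```

Notch 3's jump is centred at about 0.645, and I have counted three crests. So crest 4 is at about 0.735, notch 4 at about 0.825 and crest 5 at about 0.915.

apply_moves:
  series:
    - [[-0.15,-0.01,-0.04],[0,0,0],0]
    - [[-0.3,-0.02,-0.08],[0,0,0],0]
    - [[-0.45,-0.02,-0.12],[0,0,0],0]
    - [[-0.6,-0.02,-0.17],[0,0,0],0]
    - [[-0.8,-0.03,-0.23],[0,0,0],0]
    - [[-0.95,-0.03,-0.28],[0,0,0],0]
    - [[-1.1,-0.03,-0.34],[0,0,0],0]
    - [[-1.25,-0.03,-0.39],[0,0,0],0]
    - [[-1.25,-0.03,-0.39],[0,0,0],0]
    - [[-1.25,-0.03,-0.39],[0,0,0],0]

```text
clock: 35.6
eef_pos: [513.6, 150.5, 223.5]
eef_rot: [-3.141, -0.002, 0.015]
wrist_force: [7.4, 2.2, -1.3]
finger_gap: 21.1
```

```bash
python3 r.py
```

```text
35.6 [513.61 150.51 223.47] [ 7.44  2.19 -1.29] 21.11 theta 0.786 r 120.1 Ftan 6.60 Frad -3.67
```

apply_moves:
  series:
    - [[-0.1,0,-0.04],[0,0,0],0]
    - [[-0.2,0,-0.08],[0,0,0],0]
    - [[-0.28,0,-0.11],[0,0,0],0]
    - [[-0.28,0,-0.11],[0,0,0],0]
    - [[-0.28,0,-0.11],[0,0,0],0]
    - [[-0.28,0,-0.11],[0,0,0],0]
    - [[-0.28,0,-0.11],[0,0,0],0]
    - [[-0.28,0,-0.11],[0,0,0],0]
    - [[-0.28,0,-0.11],[0,0,0],0]
    - [[-0.28,0,-0.11],[0,0,0],0]

```text
clock: 36.85
eef_pos: [511.0, 150.5, 222.5]
eef_rot: [-3.141, -0.002, 0.015]
wrist_force: [7.1, 1.6, -0.6]
finger_gap: 21.0
```

```bash
python3 r.py
```

```text
36.85 [510.98 150.46 222.5 ] [ 7.08  1.58 -0.61] 20.96 theta 0.809 r 120.1 Ftan 6.41 Frad -3.06
```

apply_moves:
  series:
    - [[-0.1,0,-0.04],[0,0,0],0]
    - [[-0.17,0,-0.07],[0,0,0],0]
    - [[-0.17,0,-0.07],[0,0,0],0]
    - [[-0.17,0,-0.07],[0,0,0],0]
    - [[-0.17,0,-0.07],[0,0,0],0]
    - [[-0.17,0,-0.07],[0,0,0],0]
    - [[-0.17,0,-0.07],[0,0,0],0]
    - [[-0.17,0,-0.07],[0,0,0],0]
    - [[-0.17,0,-0.07],[0,0,0],0]
    - [[-0.17,0,-0.07],[0,0,0],0]

```text
clock: 38.1
eef_pos: [509.2, 150.5, 221.8]
eef_rot: [-3.141, -0.002, 0.015]
wrist_force: [5.8, 2.2, 0.5]
finger_gap: 20.9
```

```bash
python3 r.py
```

```text
38.1 [509.25 150.46 221.82] [5.76 2.16 0.49] 20.9 theta 0.825 r 120.1 Ftan 5.54 Frad -1.65
```

apply_moves:
  series:
    - [[-0.08,0,-0.04],[0,0,0],0]
    - [[-0.08,0,-0.04],[0,0,0],0]
    - [[-0.08,0,-0.04],[0,0,0],0]
    - [[-0.08,0,-0.04],[0,0,0],0]
    - [[-0.08,0,-0.04],[0,0,0],0]
    - [[-0.08,0,-0.04],[0,0,0],0]
    - [[-0.08,0,-0.04],[0,0,0],0]
    - [[-0.08,0,-0.04],[0,0,0],0]
    - [[-0.08,0,-0.04],[0,0,0],0]
    - [[-0.08,0,-0.04],[0,0,0],0]

```text
clock: 39.35
eef_pos: [508.7, 150.5, 221.6]
eef_rot: [-3.141, -0.003, 0.015]
wrist_force: [7.2, 1.0, 0.8]
finger_gap: 21.3
```

```bash
python3 r.py
```

```text
39.35 [508.66 150.46 221.56] [7.21 1.01 0.77] 21.27 theta 0.830 r 120.1 Ftan 6.98 Frad -1.95
```

apply_moves:
  series:
    - [[-0.12,0,-0.05],[0,0,0],0]
    - [[-0.12,0,-0.05],[0,0,0],0]
    - [[-0.12,0,-0.05],[0,0,0],0]
    - [[-0.12,0,-0.05],[0,0,0],0]
    - [[-0.12,0,-0.05],[0,0,0],0]
    - [[-0.12,0,-0.05],[0,0,0],0]
    - [[-0.12,0,-0.05],[0,0,0],0]
    - [[-0.12,0,-0.05],[0,0,0],0]
    - [[-0.12,0,-0.05],[0,0,0],0]
    - [[-0.12,0,-0.05],[0,0,0],0]

```text
clock: 40.6
eef_pos: [507.7, 150.4, 221.2]
eef_rot: [-3.141, -0.004, 0.015]
wrist_force: [9.5, 0.7, 0.7]
finger_gap: 21.3
```

```bash
python3 r.py; python3 - <<'E'
from h import *
wristshot('w8');p,d=manip.camera('scene');np.save('pics/s8.npy',d);cv2.imwrite('pics/s8.png',cv2.resize(p[130:290,185:345,::-1],None,fx=3.7,fy=3.7))
E
```

```text
40.6 [507.69 150.45 221.18] [9.48 0.71 0.75] 21.29 theta 0.839 r 120.1 Ftan 9.06 Frad -2.90
```

View pics/w8.png

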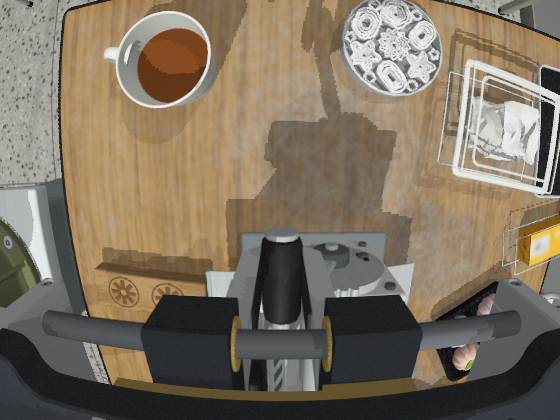

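View pics/s8.png

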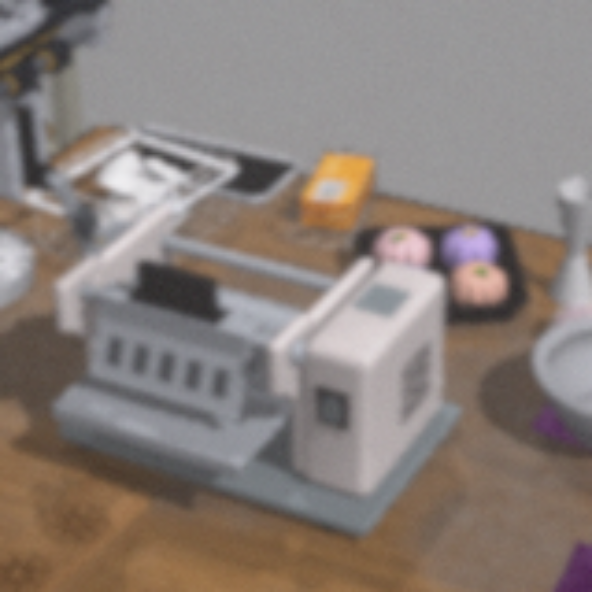

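The force has jumped from 5.5 to 9.1 N between 0.825 and 0.839 rad, so the pawl is in the bottom of notch 4. The scene picture shows the guard still hanging (around (170,340)). One settling call holding this pose:

apply_moves:
  series:
    - [[0,0,0],[0,0,0],0]
    - [[0,0,0],[0,0,0],0]
    - [[0,0,0],[0,0,0],0]
    - [[0,0,0],[0,0,0],0]
    - [[0,0,0],[0,0,0],0]
    - [[0,0,0],[0,0,0],0]
    - [[0,0,0],[0,0,0],0]
    - [[0,0,0],[0,0,0],0]
    - [[0,0,0],[0,0,0],0]
    - [[0,0,0],[0,0,0],0]

```text
clock: 41.95
eef_pos: [507.7, 150.5, 221.2]
eef_rot: [-3.141, -0.004, 0.015]
wrist_force: [9.6, 1.1, 1.5]
finger_gap: 20.9
```

```bash
python3 r.py; python3 - <<'E'
from h import *
# roller drop and pins/pawl check by scene depth, before/after
np.set_printoptions(precision=2,suppress=True)
for f in('s7','s8'):
    C=cloud('scene',np.load(f'pics/{f}.npy'));X,Y,Z=C[...,0],C[...,1],C[...,2]
    m=(X>535)&(X<570)&(abs(Y+2)<60)&(Z>105)&(Z<140);print(f,'roller',m.sum(),Z[m].mean(),np.percentile(Z[m],[50,90]))
    m=(X>470)&(X<500)&(abs(Y)<30)&(Z>160)&(Z<200);print('guardgrip',m.sum(),C[m].mean(0),C[m].max(0))
C=wcloud('w8');X,Y,Z=C[...,0],C[...,1],C[...,2]
m=(Y>138)&(Y<174)&(Z>190)&(Z<232)&(abs(X-507)<9)
print('sleeve',m.sum(),np.nanmean(C[m],0),C[m].max(0))
E
```

```text
41.95 [507.7  150.46 221.2 ] [9.63 1.14 1.53] 20.93 theta 0.839 r 120.1 Ftan 9.49 Frad -2.23
s7 roller 170 126.74115156331952 [127.82 131.29]
guardgrip 167 [483.33  -0.87 173.84] [492.71  28.65 185.18]
s8 roller 140 121.79725080513275 [122.64 125.12]
guardgrip 167 [483.24  -0.69 174.01] [493.75  29.85 185.55]
sleeve 2229 [506.92 157.25 225.06] [516.   174.   228.54]
```

The roller has dropped about 5.2 mm (median), against 5.4 mm for four clicks, and the guard hasn't moved. Handing in.

```bash
python3 -c "
from cell import manip
print(manip.sign_off()); print(manip.read_state()['clock'])"
```

```text
the job is handed in; nothing more can be done
None
the job is handed in; nothing more can be done
```

The finger guard is hung on the rail and released, and the gap lever is held in the fourth notch. I signed off at about 42 s of the 72 s.

- **Guard:** Its roof measured z = 150.0 mm after release, exactly the height for sitting home on the rail. Scene pictures taken before and after the lever pull show it unmoved.
- **Lever:** I stopped at 0.839 rad. The jumps I felt at notch bottoms were at about 0.28, 0.465, 0.645 and 0.83 rad, which agrees with the pins seen in the wrist images (first crest at about 0.195 rad, so notch 4 at about 0.825). The pawl is therefore within roughly 0.8 mm of the notch bottom and well short of the fifth crest at about 0.915 rad.
- **Force:** The pull rose from 5.5 N to about 9.5 N coming into the fourth notch. I did not go on to the top of that jump. The forces around notch 1 were noisier than around the later ones.
- **Roller:** It dropped about 5 mm (4.9 mm mean, 5.2 mm median), against 5.4 mm expected for four clicks.
- **Camera disagreement:** The top and scene cameras differed by about 6 mm in y, so I relied on the wrist camera.
- **Other things on the bench:** I did not touch any of them on purpose and saw none displaced, but I did not re-measure their positions.

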